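Balance a glass mobile's arm over an edge and hang it level

TASK

This mobile arm - the straight bar with a glass ring glued on at each end - has to hang level, and nobody knows what the glass weighs. Lay it across the edge of the light box that faces the hanging stand and slide it out until it tips by itself to find its balance point, then slide the hanger along the bar to that point and hang the arm by its hanger on the stand's hook, so that it hangs freely, level and still. Leave the other things on the table where they are.

Things in the scene. Friction and masses are not known exactly. Their poses are not given: they have to be found in the camera images.
- bar_mid (a point): Centre of the loose mobile arm: a straight steel bar (box section) 340 mm long, 16 wide, 10 high, lying on the table, rings up. x runs along it to the big-ring end, y across, z up. The arm weighs 0.2 to 0.34 kg; the rings are hand-cast, their weights unknown: the balance point lies anywhere from 10 mm off the bar's middle on the small ring's side to 60 mm on the big ring's
- big_ring_mid (a point): Centre of the big glass ring, 60 mm across, 14 mm thick, hole 26 mm, glued flat on top of the bar, 145 mm from the bar's middle (it reaches 5 mm past the bar's end)
- small_ring_mid (a point): Centre of the small glass ring, 48 mm across, 10 mm thick, hole 20 mm, glued flat on top of the bar at the other end, 145 mm from the bar's middle
- hanger (a joint): Position of the sliding hanger along the bar, in m: 0 with the hanger's centre at the bar's middle, growing towards the big ring; from -0.10 to 0.10. A push of about 0.6 N along the bar slides it, and it stays where it is left
- hanger_grip (a point): Grip point between the two legs of the hanger's bail, 44 mm above the bar's underside (axes as the bar's). The legs, upright aluminium straps 2 mm thick and 8 mm wide, stand one ahead of the other along the bar, 18 mm over their outsides and 14 mm between, and can be pinched from above. They stand on a 20 mm long saddle that rides on the bar, its top 12 mm above the bar's underside
- hanger_top (a point): Inside of the round top that joins the legs of the bail, where it hangs on the hook: 81 mm above the bar's underside (outside 83 mm). The bail is a closed loop: one looks through it across the bar. The hanger weighs 8 g, so while it is parked off to the side the arm tips 1 to 4 mm nearer to it than where it will balance once the hanger is moved
- lightbox_edge (a point): Middle of the top edge of the light box that faces the stand (its -y side), to tip the bar over. The box is fixed, 220 mm (its x, along this edge) by 300 mm (its y), 30 mm high. The point's y axis points from the edge across the top, away from the overhang; z up. Stray glass rings lie on the half of the top farther from the robot; the half nearer it is free
- lightbox: The light box, origin at the centre of its underside, axes as above
- hook_seat (a point): Point on top of the stand's hook arm where the hanger is to hang. The arm is a level steel rod 5 mm thick, its top 247.5 mm above the table, reaching towards the robot; the point's -x axis points along it to its free end, 23 mm farther on, where the tip turns up 10 mm. The stand's upright (boss 26 mm wide; top 272 mm high) is 118 mm behind this point
- stand: The hanging stand, fixed; origin under its upright rod; foot 140 by 160 mm
- bar: The mobile arm as a whole with rings and hanger; origin at the middle of the bar's underside, axes as bar_mid's
- ring_a: Bystander: loose glass ring lying on the light box, 52 mm across, origin under its centre
- ring_b: Bystander: loose glass ring lying on the light box, 44 mm across, origin under its centre
- ring_c: Bystander: loose glass ring on the table, 48 mm across, origin under its centre
- ring_d: Bystander: loose glass ring on the table, 56 mm across, origin under its centre
- pliers: Bystander: pliers lying on the table, 165 mm long, origin under the rivet
- scissors: Bystander: scissors lying on the table, 180 mm long, origin under the rivet
- mug: Bystander: white mug, 82 mm across, 90 mm high, origin under its centre
- dish: Bystander: glass bowl, 130 mm across, 45 mm high, origin under its centre

How it is judged:
By the outcome, as a careful person would: the job done as asked, in the order asked, and still so for the second after the job is handed in, with the robot touching nothing.
It also fails if it takes over 64 s, if anything falls off the work surface, if the arm or the gripper's body presses on something with over 40 N, if the wrist force passes 120 N, or if a joint passes its speed limit or range.

ROBOT

A 7-joint arm with a two-finger parallel gripper is mounted at the origin on the work surface. World frame = base frame: x ahead of the robot, y to its left, z up, the work surface at z = 0. Lengths are in m, angles in rad, forces in N, time in s.
With the tool pointing down it reaches from about 0.4 to 0.875 m from the base axis. Payload 19.3 kg.
Tool frame: the origin (TCP) lies at the very end of the fingers, on their centre line; the grasp point (between the pads) lies 19 mm behind it; z points along the fingers, y is the direction in which the jaws open and shut (so a half turn about z gives the same grasp; the last joint's range is limited). The gripper opens to 85 mm and grips with 20 to 120 N. Pads are 22 mm wide; open, the fingers measure 114 mm over their backs; the gripper's body (76 mm by 85 mm) begins 54 mm behind the grasp point. The pads swing forward as they close: fully open they stand 13 mm farther back than shut.
Start: joints at [1.24, 0.521, -0.036, 1.599, 0.021, 1.021, -0.113], TCP at [0.161, -0.604, 0.231] pointing down, gripper open.
Joint ranges: [-2.91, 2.91], [-0.3, 2.13], [-1.5, 1.42], [0.17, 2.43], [-1.26, 4.41], [0.16, 1.93], [-2.52, 2.52]. Speed limits (rad/s): [1.89, 1.89, 2.39, 2.39, 3.01, 3.01, 3.01].

INTERFACE

Orientations are given as a unit quaternion [x, y, z, w].
In Python, from rig import env, viewer, ticket gives the robot as it stands. The module is installed in compiled form; this text tells all that it offers.
- The arm moves only by the tool carry_out, never from a script. Its argument "commands" is a list that holds one entry, the list of rows, each a list of 7 numbers: the shift along the tool's x, y, z in cm, then the turn, a rotation vector about the tool's x, y, z in degrees, then the finger opening in cm, from 0 to 8.54. In form: [[[x, y, z, wx, wy, wz, fingers], ...]]. A call has 1 to 12 rows; each row shifts and turns the pose as measured when the row begins, along the tool's axes as they then stand; what a row does not reach is not made up. A row lasts 1/10 s, in which the tool goes at most 50 mm and 8.59 degrees, less where a joint would pass 70% of its speed; a pose out of reach is approached as far as the arm can. A call is refused whole if a number of a shift passes 5 or a number of a turn 8.59, either way. A call with a gripper value outside its range is refused whole. The fingers move at their own pace and stop on an object; "force" is the grip in N (left out, the last holds). Time passes only in rows, so rows that do not move let the fingers close. It gives the time, the measured TCP pose, the force and the opening at its end, in the units of the state.
- env.get_state(): the state, without advancing time (a new reading comes with each control period).
- viewer.snapshot(name): name is "side" or "top"; returns a dict with "img" (480x640x3 uint8, blue, green, red), "fovy" (degrees; the focal length in pixels is half the picture's height over the tangent of half this angle, whatever the lens; pixels are square), "cx", "cy" (the principal point, pixels), "R" (3x3) and "t" (3): a world point X has camera coordinates R X + t. Camera axes: x right, y down, z forward; pixel columns grow to the right and rows downward; lengths in m; the calibration is good to about 2 mm. A picture is of the moment at which its call begins. There is no depth.
- ticket.finish_job(): hands the job in, once; it reports no verdict.
The state is a dict: "t": time; "joints": joint angles; "qvel": joint speeds; "joint_efforts": joint torques, N m; "ee_pos": TCP position; "tool_rot": TCP orientation; "wrist_force": force on the tool from outside, world axes, zero at the start; "torque": the same for the moment, N m; "grip_width": finger opening in m.
Only numpy, scipy, OpenCV 4.12 (cv2) and the standard library are available. Lean on these libraries where they do the work, as an engineer would, in place of code of your own. Each camera call takes 0.05 s, during which the arm holds its last target.

## Working session

There is one attempt and no reset: what is moved stays moved. The work goes in short steps, Python scripts to look and compute and a tool call to move; the robot and the scene stay as the last step left them, time stands still between calls to the robot, and variables do not carry over. Pictures are saved under pics/ and viewed, and the job is handed in when it is done.

Besides the shell and the picture viewer there is one more tool, called in YAML: its name, and indented under it one key for each argument. carry_out: Moves the arm, as the interface text tells. Its arguments: {"type":"object","properties":{"commands":{"type":"array"},"force":{"type":"number"}},"required":["commands"]}

```bash
mkdir -p pics; cat > h.py <<'E'
from rig import env, viewer, ticket
import numpy as np, cv2
from scipy.spatial.transform import Rotation as Ro
np.set_printoptions(precision=4,suppress=True)
def snap(name,fn=None):
    s=viewer.snapshot(name)
    s={k:(np.array(v) if k in('R','t','img') else v) for k,v in s.items()}
    if fn: cv2.imwrite('pics/'+fn+'.png',s['img'])
    return s
def f(s): return s['img'].shape[0]/2/np.tan(np.radians(s['fovy'])/2)
def ray(s,u,v):
    d=np.array([(u-s['cx'])/f(s),(v-s['cy'])/f(s),1.0])
    return -s['R'].T@s['t'], s['R'].T@d
def onz(s,u,v,z):
    o,d=ray(s,u,v); return o+d*(z-o[2])/d[2]
def tri(s1,p1,s2,p2):
    o1,d1=ray(s1,*p1);o2,d2=ray(s2,*p2)
    A=np.stack([d1,-d2],1);k=np.linalg.lstsq(A,o2-o1,rcond=None)[0]
    a=o1+k[0]*d1;b=o2+k[1]*d2
    return (a+b)/2,np.linalg.norm(a-b)
def proj(s,X):
    c=s['R']@np.array(X)+s['t']; return f(s)*c[:2]/c[2]+[s['cx'],s['cy']]
def st():
    s=env.get_state(); print('t',round(s['t'],2),'p',np.array(s['ee_pos']),'q',np.array(s['tool_rot']),'F',np.array(s['wrist_force']),'w',round(s['grip_width'],4)); print('j',np.array(s['joints'])); print(Ro.from_quat(s['tool_rot']).as_matrix()); return s
E
python3 - <<'E'
from h import *
st()
for n in('side','top'):
    s=snap(n,n+'0'); print(n,s['img'].shape,s['fovy'],s['cx'],s['cy'],s['R'],s['t'],-s['R'].T@s['t'])
    np.savez('/tmp/%s0.npz'%n,**s)
E
```

```text
t 0.0 p [ 0.161  -0.6035  0.2307] q [ 0.9915  0.13   -0.0001 -0.0006] F [0.5313 0.1962 0.3886] w 0.0855
j [ 1.2398  0.522  -0.0363  1.6     0.0212  1.0211 -0.1128]
[[ 0.9662  0.2578 -0.0004]
 [ 0.2578 -0.9662  0.0011]
 [-0.0001 -0.0012 -1.    ]]
side (480, 640, 3) 48.16009406987942 331.3558314598394 240.36786295054836 [[-0.9876 -0.1573 -0.002 ]
 [-0.0989  0.6304 -0.7699]
 [ 0.1223 -0.7602 -0.6381]] [0.6024 0.1859 1.3183] [0.452  0.9796 0.9855]
top (480, 640, 3) 44.280509754066834 317.07399823635853 235.71686803068712 [[-0.0033 -1.      0.0076]
 [-0.9939  0.0024 -0.1107]
 [ 0.1107 -0.0079 -0.9938]] [-0.0064  0.6363  1.6241] [0.4527 0.0049 1.6845]
```

View pics/side0.png

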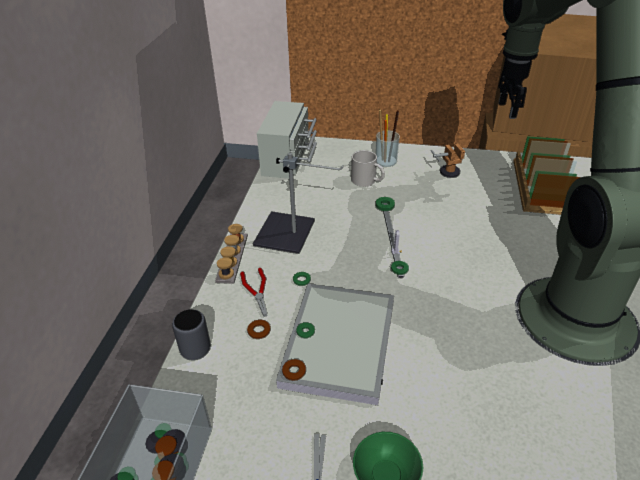

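View pics/top0.png

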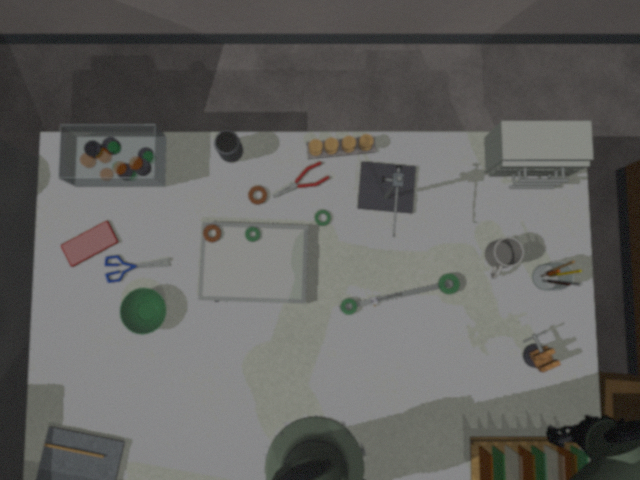

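The side view shows the arm with its big ring at (385,203) and small ring at (399,268). In the top view they are at (449,284) and (349,306). The light box in the top view spans about (200–318, 222–302), and the stand's upright is at (396,180) with the hook end at (394,235). I'll zoom in on these next.

```bash
python3 - <<'E'
from h import *
t=cv2.imread('pics/top0.png');s=cv2.imread('pics/side0.png')
a=cv2.resize(t[150:330,190:480],None,fx=2.75,fy=2.75,interpolation=cv2.INTER_CUBIC); a=cv2.convertScaleAbs(a,alpha=1.5)
cv2.imwrite('pics/tz0.png',a)
b=cv2.resize(s[140:400,240:430],None,fx=2.3*1,fy=2.3,interpolation=cv2.INTER_CUBIC)
cv2.imwrite('pics/sz0.png',b)
T=np.load('/tmp/top0.npz');S=np.load('/tmp/side0.npz')
for n,I in(('top',t),('side',s)):
    hsv=cv2.cvtColor(I,cv2.COLOR_BGR2HSV)
    m=cv2.inRange(hsv,(60,90,30),(95,255,255))
    k,l,stt,c=cv2.connectedComponentsWithStats(m)
    for i in range(1,k):
        if stt[i,4]>40: print(n,stt[i],c[i], onz(T if n=='top' else S,*c[i],0.012))
E
```

```text
top [108 141  12  12 107] [113.6075 146.8411] [0.8991 0.5796 0.012 ]
top [143 151  10  10  72] [147.8194 155.5278] [0.8733 0.48   0.012 ]
top [247 228  11  12  44] [251.8409 233.8182] [0.6448 0.1776 0.012 ]
top [440 275  18  18 158] [448.6899 283.519 ] [ 0.5018 -0.3808  0.012 ]
top [128 289  37  39 937] [147.5507 308.0342] [0.4357 0.4684 0.012 ]
top [493 449  12  31 150] [499.3533 464.88  ] [ 0.0057 -0.506   0.012 ]
top [533 448  13  32 172] [540.0116 464.8547] [ 0.0051 -0.6178  0.012 ]
top [572 448  17  21 137] [581.7007 457.9708] [ 0.0228 -0.7334  0.012 ]
side [522 137  15  23  47] [526.1277 146.2979] [ 0.0299 -0.8124  0.012 ]
side [534 171  31  10  55] [545.4545 173.4182] [-0.0125 -0.6368  0.012 ]
side [376 197  18  14 200] [384.545 203.42 ] [ 0.5041 -0.3827  0.012 ]
side [391 261  17  14 164] [399.1463 267.1829] [ 0.4416 -0.0971  0.012 ]
side [293 272  17  13 142] [301.3028 278.1338] [ 0.692  -0.0148  0.012 ]
side [297 323  18  15 192] [305.0729 329.7708] [0.6479 0.1569 0.012 ]
side [154 430  13   8  73] [159.6575 432.8904] [0.8811 0.464  0.012 ]
side [ 353  432   70   48 2812] [386.9029 458.1102] [0.4316 0.4462 0.012 ]
side [117 472  17   8 119] [124.7731 475.8067] [0.9103 0.5569 0.012 ]
```

View pics/tz0.png

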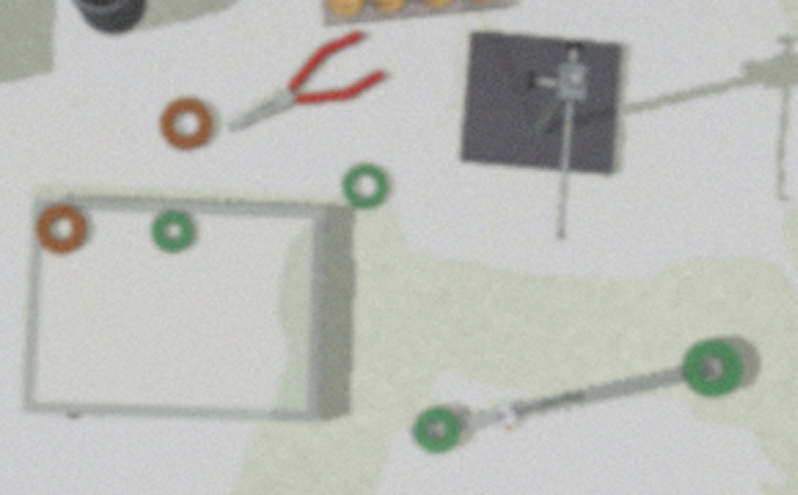

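View pics/sz0.png

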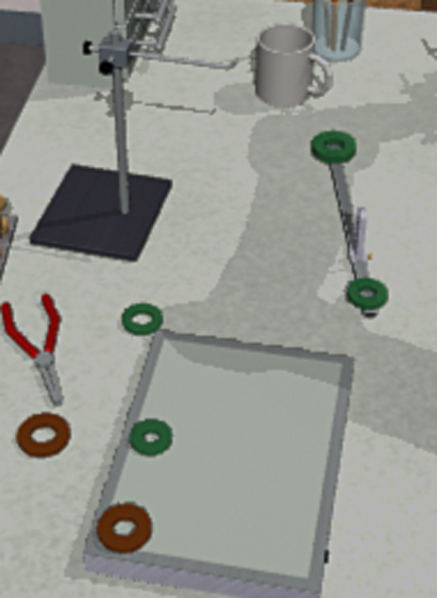

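```bash
python3 - <<'E'
from h import *
T=dict(np.load('/tmp/top0.npz'));S=dict(np.load('/tmp/side0.npz'))
tz=lambda u,v:(190+u/2.75,150+v/2.75); sz=lambda u,v:(240+u/2.3,140+v/2.3)
for p in [(328,206),(318,418),(38,197),(25,410)]: print('box top',onz(T,*tz(*p),0.03))
for p in [(160,333),(353,357),(322,590),(88,560)]: print('box side',onz(S,*sz(*p),0.03))
print('hooktip',tri(T,tz(562,236),S,sz(234,66)))
print('hooktip topz',onz(T,*tz(562,236),0.25), onz(S,*sz(234,66),0.25))
print('boss',onz(T,*tz(572,80),0.25),onz(S,*sz(118,52),.25))
print('hanger base T',onz(T,*tz(505,415),0.05))
print('hanger top S',onz(S,*sz(362,212),0.083),'base',onz(S,*sz(358,262),0.012))
# upscaled crops
a=cv2.resize(T['img'][265:325,335:470],None,fx=5.9,fy=5.9,interpolation=cv2.INTER_CUBIC);cv2.imwrite('pics/tb0.png',cv2.convertScaleAbs(a,alpha=1.4))
b=cv2.resize(S['img'][190:285,350:430],None,fx=6,fy=6,interpolation=cv2.INTER_CUBIC);cv2.imwrite('pics/sb0.png',b)
c=cv2.resize(S['img'][145:200,265:365],None,fx=7.5,fy=7.5,interpolation=cv2.INTER_CUBIC);cv2.imwrite('pics/sh0.png',c)
E
```

```text
box top [0.6677 0.0137 0.03  ]
box top [0.4511 0.0242 0.03  ]
box top [0.6777 0.3116 0.03  ]
box top [0.4601 0.3209 0.03  ]
box side [0.662  0.0242 0.03  ]
box side [0.4493 0.0281 0.03  ]
box side [0.4566 0.3245 0.03  ]
box side [0.6715 0.3261 0.03  ]
hooktip (array([ 0.6131, -0.1969,  0.2421]), np.float64(0.0010985047940209542))
hooktip topz [ 0.6117 -0.1959  0.25  ] [ 0.612  -0.1845  0.25  ]
boss [ 0.753  -0.2074  0.25  ] [ 0.7458 -0.1935  0.25  ]
hanger base T [ 0.4535 -0.1635  0.05  ]
hanger top S [ 0.4555 -0.157   0.083 ] base [ 0.4544 -0.1498  0.012 ]
```

View pics/tb0.png

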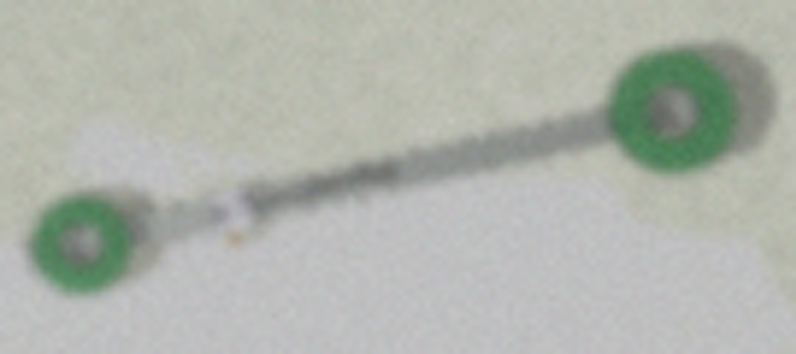

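View pics/sb0.png

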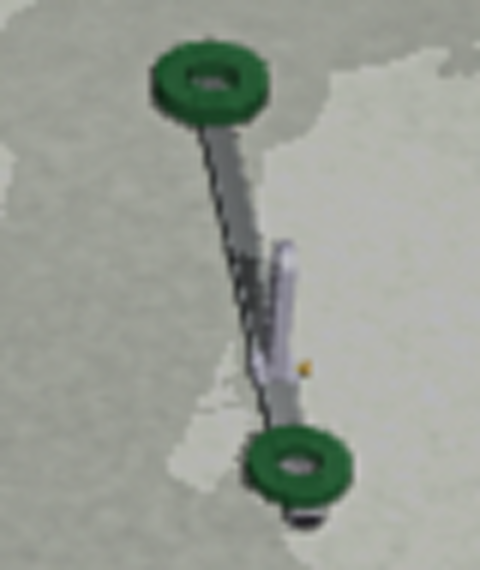

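View pics/sh0.png

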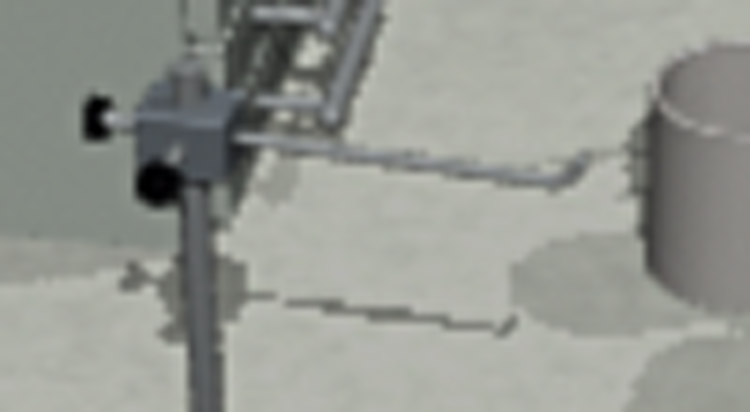

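The zooms show the bar and rings clearly. In the side view the hanger bail runs from its top at (397.7,231) to its base at (395,253), and the hook tip is at about (341,167). Next I'll refine the box edge and the rings.

```bash
python3 - <<'E'
from h import *
T=dict(np.load('/tmp/top0.npz'));S=dict(np.load('/tmp/side0.npz'))
a=cv2.resize(T['img'][212:312,270:330],None,fx=6,fy=6,interpolation=cv2.INTER_CUBIC);cv2.imwrite('pics/te0.png',cv2.convertScaleAbs(a,alpha=1.5))
b=cv2.resize(S['img'][275:315,295:405],None,fx=7,fy=7,interpolation=cv2.INTER_CUBIC);cv2.imwrite('pics/se0.png',b)
E
```

```text
(no output)
```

View pics/te0.png

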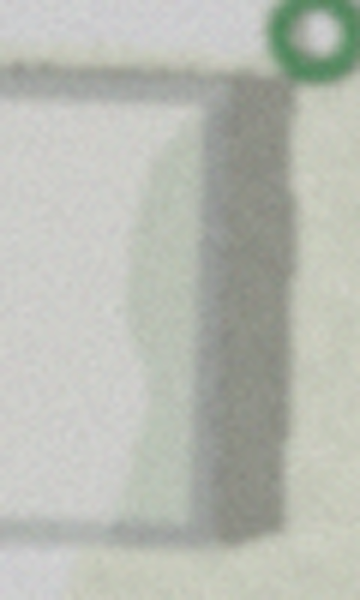

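View pics/se0.png

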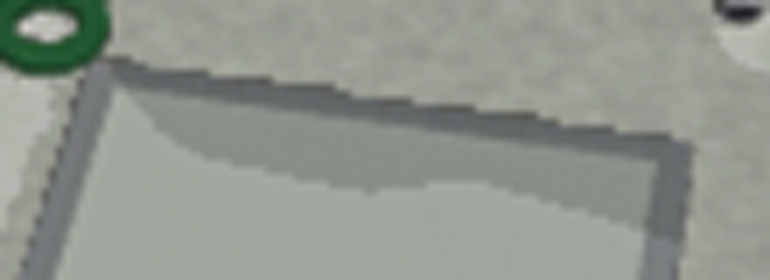

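```bash
python3 - <<'E'
from h import *
T=dict(np.load('/tmp/top0.npz'));S=dict(np.load('/tmp/side0.npz'))
for p in [(308.2,226.5),(305.4,299.9),(306.8,263)]: print('T',onz(T,*p,0.03))
for p in [(308.9,283.1),(393.1,294.9),(351,289)]: print('S',onz(S,*p,0.03))
hz=lambda s,m:None
# ring fits
def ring(s,roi,lo,hi,z,r):
    I=s['img'];x0,y0,x1,y1=roi
    hsv=cv2.cvtColor(I,cv2.COLOR_BGR2HSV);m=np.zeros(I.shape[:2],np.uint8)
    m[y0:y1,x0:x1]=cv2.inRange(hsv,lo,hi)[y0:y1,x0:x1]
    c=max(cv2.findContours(m,cv2.RETR_EXTERNAL,cv2.CHAIN_APPROX_NONE)[0],key=cv2.contourArea)
    h=cv2.convexHull(c); P=np.array([onz(s,*q,z)[:2] for q in c[:,0]])
    (cx,cy),rr=cv2.minEnclosingCircle(P.astype(np.float32))
    A=np.c_[2*P,np.ones(len(P))];k=np.linalg.lstsq(A,(P**2).sum(1),rcond=None)[0]
    print(roi,z,'mec',cx,cy,rr,'ls',k[:2],np.sqrt(k[2]+k[0]**2+k[1]**2)); return k[:2]
lo=(55,60,25);hi=(95,255,255)
b1=ring(T,(430,265,470,305),lo,hi,.020,.03);s1=ring(T,(335,290,365,325),lo,hi,.018,.024)
b2=ring(S,(365,190,405,220),lo,hi,.018,.03);s2=ring(S,(385,255,415,282),lo,hi,.016,.024)
for b,s in((b1,s1),(b2,s2),((b1+b2)/2,(s1+s2)/2)):
    d=b-s;print('mid',(b+s)/2,'len',np.linalg.norm(d),'ang',np.degrees(np.arctan2(d[1],d[0])))
E
```

```text
T [0.6632 0.0167 0.03  ]
T [0.4569 0.0248 0.03  ]
T [0.5599 0.0208 0.03  ]
S [0.6648 0.0184 0.03  ]
S [0.4503 0.0271 0.03  ]
S [0.5563 0.0228 0.03  ]
(430, 265, 470, 305) 0.02 mec 0.5022538304328918 -0.3786965310573578 0.028433887287974358 ls [ 0.5019 -0.3789] 0.026998742631952698
(335, 290, 365, 325) 0.018 mec 0.43967777490615845 -0.09576302021741867 0.021646743640303612 ls [ 0.4396 -0.0957] 0.020370250176051603
(365, 190, 405, 220) 0.018 mec 0.5037570595741272 -0.37446898221969604 0.03677607327699661 ls [ 0.5033 -0.3748] 0.032738290156252646
(385, 255, 415, 282) 0.016 mec 0.44088467955589294 -0.09199760109186172 0.027273163199424744 ls [ 0.4411 -0.0926] 0.024363161415797578
mid [ 0.4708 -0.2373] len 0.28998808572119045 ang -77.58879491716036
mid [ 0.4722 -0.2337] len 0.2889230352291717 ang -77.58005293558047
mid [ 0.4715 -0.2355] len 0.2894555596328847 ang -77.58443196789135
```

```bash
cat >> h.py <<'E'
def toolR(yang,pitch=0):
    "tool pointing down, tool y at world angle yang (deg)"
    a=np.radians(yang); y=np.array([np.cos(a),np.sin(a),0]);z=np.array([0,0,-1.]);x=np.cross(y,z)
    return Ro.from_matrix(np.stack([x,y,z],1))
def plan(P,R,n,g,start=None):
    s=env.get_state(); p0=np.array(s['ee_pos']);R0=Ro.from_quat(s['tool_rot'])
    if start is not None: p0,R0=np.array(start[0]),start[1]
    rv=(R0.inv()*R).as_rotvec()
    for i in range(n):
        Ri=R0*Ro.from_rotvec(rv*i/n)
        d=Ri.inv().apply((np.array(P)-p0)/n)*100
        print(np.round(np.r_[d,np.degrees(rv)/n,g],2).tolist(),',')
E
python3 - <<'E'
from h import *
plan([0.4765,-0.260,0.10],toolR(12.4),11,5.0)
E
```

```text
[3.58, -2.28, 1.19, -0.0, -0.0, -7.95, 5.0] ,
[3.86, -1.76, 1.19, -0.0, -0.0, -7.95, 5.0] ,
[4.06, -1.21, 1.19, -0.0, -0.0, -7.95, 5.0] ,
[4.19, -0.64, 1.19, -0.0, -0.0, -7.95, 5.0] ,
[4.24, -0.05, 1.19, -0.0, -0.0, -7.95, 5.0] ,
[4.21, 0.54, 1.19, -0.0, -0.0, -7.95, 5.0] ,
[4.09, 1.11, 1.19, -0.0, -0.0, -7.95, 5.0] ,
[3.9, 1.67, 1.19, -0.0, -0.0, -7.95, 5.0] ,
[3.63, 2.19, 1.19, -0.0, -0.0, -7.95, 5.0] ,
[3.29, 2.67, 1.19, -0.0, -0.0, -7.95, 5.0] ,
[2.89, 3.1, 1.19, -0.0, -0.0, -7.95, 5.0] ,
```

carry_out:
  commands:
    - [[3.6,-2.3,1.2,0,0,-7.95,5],[3.9,-1.8,1.2,0,0,-7.95,5],[4.1,-1.2,1.2,0,0,-7.95,5],[4.2,-0.6,1.2,0,0,-7.95,5],[4.2,0,1.2,0,0,-7.95,5],[4.2,0.5,1.2,0,0,-7.95,5],[4.1,1.1,1.2,0,0,-7.95,5],[3.9,1.7,1.2,0,0,-7.95,5],[3.6,2.2,1.2,0,0,-7.95,5],[3.3,2.7,1.2,0,0,-7.95,5],[2.9,3.1,1.2,0,0,-7.95,5]]

```text
t: 1.2
ee_pos: [0.4759, -0.2446, 0.0927]
tool_rot: [0.608, 0.794, -0.001, -0.0]
wrist_force: [0.3, -1.3, 0.4]
grip_width: 0.0498
```

```bash
python3 - <<'E'
from h import *
st()
plan([0.4765,-0.260,0.025],toolR(12.4),3,5.0)
E
```

```text
t 1.2 p [ 0.4759 -0.2446  0.0927] q [ 0.6077  0.7942 -0.0011 -0.0003] F [ 0.2741 -1.2549  0.3694] w 0.0498
j [ 0.6841  0.6082 -0.4393  1.9313  0.3954  0.6885  0.2684]
[[-0.2615  0.9652 -0.0018]
 [ 0.9652  0.2615 -0.0013]
 [-0.0007 -0.0021 -1.    ]]
[-0.5, -0.11, 2.26, -0.04, 0.02, 0.92, 5.0] ,
[-0.5, -0.11, 2.26, -0.04, 0.02, 0.92, 5.0] ,
[-0.5, -0.1, 2.26, -0.04, 0.02, 0.92, 5.0] ,
```

carry_out:
  commands:
    - [[-0.5,-0.1,2.25,0,0,0.9,5],[-0.5,-0.1,2.25,0,0,0.9,5],[-0.5,-0.1,2.25,0,0,0.9,5]]

```text
t: 1.5
ee_pos: [0.4823, -0.2528, 0.0236]
tool_rot: [0.62, 0.784, 0.001, 0.001]
wrist_force: [0.4, 0.8, -0.4]
grip_width: 0.05
```

```bash
python3 - <<'E'
from h import *
st()
plan([0.4765,-0.260,0.003],toolR(12.4),2,5.0)
s=snap('side'); cv2.imwrite('pics/s1.png',cv2.resize(s['img'][150:290,320:460],None,fx=4,fy=4,interpolation=cv2.INTER_CUBIC))
E
```

```text
t 1.5 p [ 0.4823 -0.2528  0.0236] q [0.6202 0.7845 0.0014 0.0005] F [ 0.4022  0.7806 -0.3875] w 0.05
j [ 0.6411  0.7273 -0.368   1.9336  0.4612  0.5615  0.1958]
[[-0.2308  0.973   0.0025]
 [ 0.973   0.2308  0.0015]
 [ 0.0008  0.0028 -1.    ]]
[-0.28, -0.37, 1.03, 0.08, -0.02, 0.47, 5.0] ,
[-0.29, -0.36, 1.03, 0.08, -0.02, 0.47, 5.0] ,
```

View pics/s1.png

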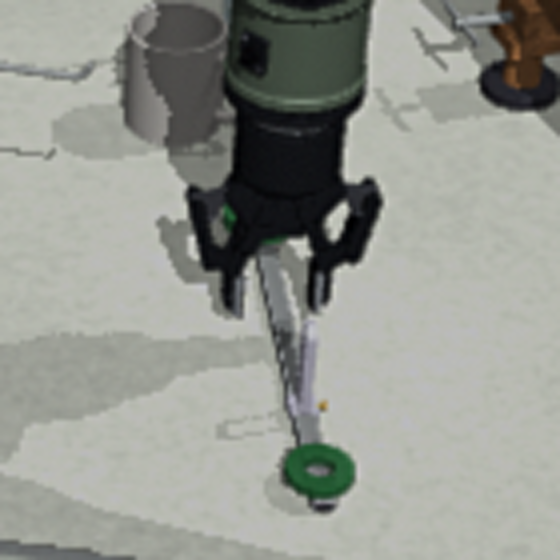

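The fingers straddle the bar around zoom (275,290), with the hanger clear of them. I'll lower and grip.

carry_out:
  commands:
    - [[-0.3,-0.35,1.0,0,0,0.5,5],[-0.3,-0.35,1.0,0,0,0.5,5],[0,0,0,0,0,0,3]]

```text
t: 1.85
ee_pos: [0.4739, -0.2611, -0.001]
tool_rot: [0.628, 0.778, 0.0, -0.002]
wrist_force: [1.2, 1.0, 3.0]
grip_width: 0.0369
```

```bash
python3 - <<'E'
from h import *
st()
plan([0.4765,-0.260,0.003],toolR(12.4),1,2.0)
E
```

```text
t 1.85 p [ 0.4739 -0.2611 -0.001 ] q [ 0.6283  0.778   0.0005 -0.002 ] F [1.213  1.026  2.9707] w 0.0369
j [ 0.6399  0.7665 -0.3383  1.9415  0.4805  0.5164  0.1773]
[[-0.2104  0.9776 -0.0026]
 [ 0.9776  0.2105  0.0033]
 [ 0.0038 -0.0019 -1.    ]]
[0.05, 0.27, -0.4, -0.11, -0.22, -0.25, 2.0] ,
```

carry_out:
  commands:
    - [[0,0.25,-0.4,0,0,0,3],[0,0,0,0,0,0,1.0],[0,0,0,0,0,0,1.0],[0,0,0,0,0,0,1.0]]
  force: 70

```text
t: 2.25
ee_pos: [0.4775, -0.261, 0.0057]
tool_rot: [0.628, 0.778, 0.001, -0.001]
wrist_force: [0.2, -0.8, -2.7]
grip_width: 0.0131
```

```bash
python3 - <<'E'
from h import *
st()
E
```

```text
t 2.25 p [ 0.4775 -0.261   0.0057] q [ 0.6283  0.7779  0.0008 -0.0007] F [ 0.2323 -0.8211 -2.6973] w 0.0131
j [ 0.6417  0.7572 -0.3454  1.9352  0.474   0.5299  0.1809]
[[-0.2104  0.9776 -0.0001]
 [ 0.9776  0.2104  0.0021]
 [ 0.002   0.0004 -1.    ]]
```

```bash
python3 - <<'E'
from h import *
s=snap('side'); cv2.imwrite('pics/s2.png',cv2.resize(s['img'][170:290,340:440],None,fx=5,fy=5,interpolation=cv2.INTER_CUBIC))
E
```

```text
(no output)
```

View pics/s2.png

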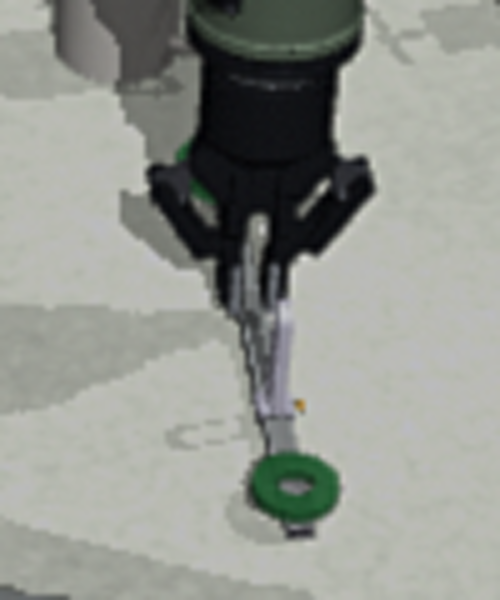

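carry_out:
  commands:
    - [[0,0,0,0,0,0,3],[0,0,0,0,0,0,3],[0,0,0.35,0,0,0,3],[0,0,0,0,0,0,2.2]]
  force: 70

```text
t: 2.7
ee_pos: [0.4778, -0.2611, 0.0023]
tool_rot: [0.628, 0.778, 0.001, -0.0]
wrist_force: [-0.4, 0.1, 0.2]
grip_width: 0.0224
```

```bash
python3 - <<'E'
from h import *
st()
s=snap('side'); cv2.imwrite('pics/s3.png',cv2.resize(s['img'][170:290,340:440],None,fx=5,fy=5,interpolation=cv2.INTER_CUBIC))
E
```

```text
t 2.7 p [ 0.4778 -0.2611  0.0023] q [ 0.6283  0.778   0.0009 -0.0003] F [-0.4187  0.126   0.1523] w 0.0224
j [ 0.6387  0.7628 -0.3413  1.9355  0.4777  0.5228  0.1778]
[[-0.2105  0.9776  0.0006]
 [ 0.9776  0.2105  0.0017]
 [ 0.0015  0.001  -1.    ]]
```

View pics/s3.png

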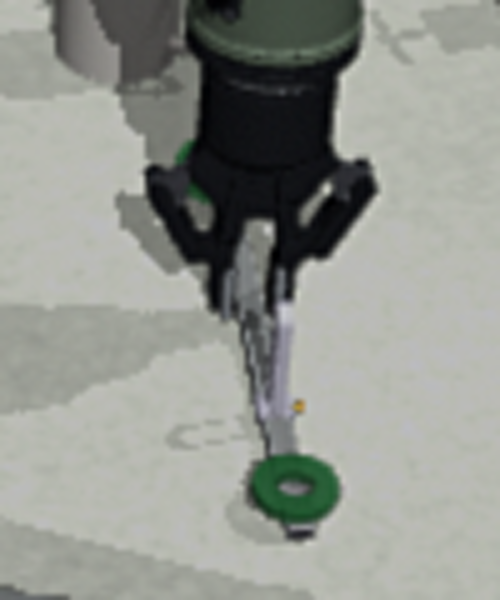

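carry_out:
  commands:
    - [[0,0,0,0,0,0,1.0],[0,0,0,0,0,0,1.0],[0,0,0,0,0,0,1.0]]
  force: 70

```text
t: 3.05
ee_pos: [0.4778, -0.2611, 0.0028]
tool_rot: [0.628, 0.778, 0.001, -0.0]
wrist_force: [0.1, -0.6, -1.4]
grip_width: 0.0136
```

carry_out:
  commands:
    - [[0,0,-1,0,0,0,1.0],[0,0,-2,0,0,0,1.0],[0,0,-2,0,0,0,1.0],[0,0,0,0,0,0,1.0]]
  force: 80

```text
t: 3.45
ee_pos: [0.4773, -0.2607, 0.0552]
tool_rot: [0.628, 0.778, 0.001, -0.001]
wrist_force: [0.4, 0.1, -2.0]
grip_width: 0.013
```

```bash
python3 - <<'E'
from h import *
st()
s=snap('side'); cv2.imwrite('pics/s4.png',cv2.resize(s['img'][140:290,340:440],None,fx=4,fy=4,interpolation=cv2.INTER_CUBIC))
q=env.get_state();print(q['torque'],q['wrist_force'])
E
```

```text
t 3.45 p [ 0.4773 -0.2607  0.0552] q [ 0.6281  0.7782  0.0006 -0.0012] F [ 0.4415  0.0766 -1.9535] w 0.013
j [ 0.6796  0.6762 -0.3979  1.924   0.4234  0.6258  0.2248]
[[-0.2111  0.9775 -0.0011]
 [ 0.9775  0.2111  0.0025]
 [ 0.0026 -0.0005 -1.    ]]
[-0.0249 -0.0124  0.0142] [-0.4825 -0.8016 -2.1281]
```

View pics/s4.png

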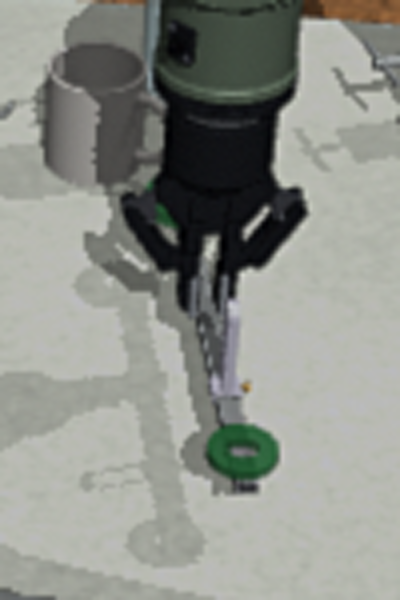

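```bash
python3 - <<'E'
from h import *
plan([0.504,0.048,0.075],toolR(-2.3),8,1.0)
E
```

```text
[3.7, 1.15, -0.25, -0.01, -0.02, 1.81, 1.0] ,
[3.73, 1.03, -0.25, -0.01, -0.02, 1.81, 1.0] ,
[3.76, 0.91, -0.25, -0.01, -0.02, 1.81, 1.0] ,
[3.79, 0.79, -0.25, -0.01, -0.02, 1.81, 1.0] ,
[3.81, 0.67, -0.26, -0.01, -0.02, 1.81, 1.0] ,
[3.83, 0.55, -0.26, -0.01, -0.02, 1.81, 1.0] ,
[3.85, 0.43, -0.26, -0.01, -0.02, 1.81, 1.0] ,
[3.86, 0.31, -0.26, -0.01, -0.02, 1.81, 1.0] ,
```

carry_out:
  commands:
    - [[2.0,0.6,-0.3,0,0,1.8,1],[3.7,1.1,-0.3,0,0,1.8,1],[3.8,0.9,-0.3,0,0,1.8,1],[3.8,0.8,-0.3,0,0,1.8,1],[3.8,0.7,-0.25,0,0,1.8,1],[3.8,0.5,-0.25,0,0,1.8,1],[3.8,0.4,-0.25,0,0,1.8,1],[3.0,0.3,-0.25,0,0,1.8,1],[1.5,0.1,0,0,0,0,1],[0,0,0,0,0,0,1]]

```text
t: 4.5
ee_pos: [0.5024, 0.0463, 0.0711]
tool_rot: [0.726, 0.688, -0.002, -0.005]
wrist_force: [-0.1, -0.4, -2.7]
grip_width: 0.0126
```

```bash
python3 - <<'E'
from h import *
s=st();print(s['torque'])
plan([0.504,0.048,0.042],toolR(-2.3),3,1.0)
I=snap('side')
cv2.imwrite('pics/s5.png',cv2.resize(I['img'][200:400,260:460],None,fx=3,fy=3,interpolation=cv2.INTER_CUBIC))
q=env.get_state();print(q['torque'],q['wrist_force'])
E
```

```text
t 4.5 p [0.5024 0.0463 0.0711] q [ 0.7255  0.6882 -0.0021 -0.0046] F [-0.08   -0.3962 -2.6853] w 0.0126
j [ 0.0331  0.5971 -0.3188  2.017   0.3149  0.5826 -0.5532]
[[ 0.0528  0.9986 -0.0094]
 [ 0.9986 -0.0527  0.0039]
 [ 0.0033 -0.0096 -0.9999]]
[ 0.0052 -0.0089  0.0759]
[0.06, 0.06, 0.97, -0.18, -0.07, -0.24, 1.0] ,
[0.06, 0.06, 0.97, -0.18, -0.07, -0.24, 1.0] ,
[0.06, 0.05, 0.97, -0.18, -0.07, -0.24, 1.0] ,
[ 0.0015 -0.0442  0.0423] [ 0.3322  0.8783 -2.6809]
```

View pics/s5.png

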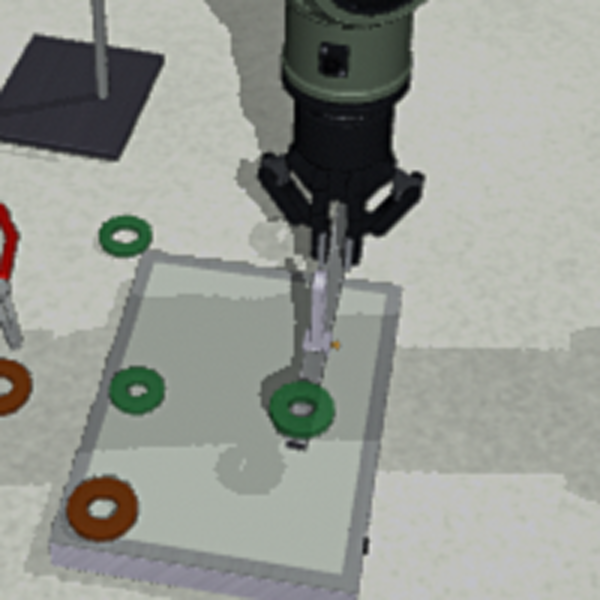

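The small ring is over the clear part of the box at zoom (300,408), and the stray rings are clear. Lowering.

carry_out:
  commands:
    - [[0.05,0.05,1.0,0,0,-0.25,1],[0.05,0.05,1.0,-0.3,-0.1,-0.25,1],[0.05,0.05,0.8,0,0,-0.2,1],[0,0,0.5,0,0,0,1],[0,0,0,0,0,0,1]]

```text
t: 5.05
ee_pos: [0.5022, 0.0423, 0.0332]
tool_rot: [0.723, 0.691, -0.003, -0.002]
wrist_force: [-0.6, -0.4, -2.4]
grip_width: 0.0131
```

```bash
python3 - <<'E'
from h import *
s=st();print(s['torque'])
E
```

```text
t 5.05 p [0.5022 0.0423 0.0332] q [ 0.7228  0.6911 -0.0029 -0.0023] F [-0.5795 -0.3897 -2.3692] w 0.0131
j [ 0.0077  0.6626 -0.28    2.0325  0.36    0.5006 -0.5803]
[[ 0.0448  0.999  -0.0075]
 [ 0.999  -0.0448 -0.0007]
 [-0.001  -0.0074 -1.    ]]
[ 0.0298 -0.0288 -0.0112]
```

carry_out:
  commands:
    - [[0,0,0.15,0,0,0,1],[0,0,0.1,0,0,0,1.4],[0,0,0,0,0,0,2.5],[0,0,0,0,0,0,3.5]]

```text
t: 5.45
ee_pos: [0.503, 0.0421, 0.0335]
tool_rot: [0.723, 0.691, -0.002, -0.001]
wrist_force: [-0.2, -1.0, 0.1]
grip_width: 0.0351
```

```bash
python3 - <<'E'
from h import *
s=st()
plan([0.504,0.048,0.15],toolR(-2.3),3,3.5)
E
```

```text
t 5.45 p [0.503  0.0421 0.0335] q [ 0.7231  0.6907 -0.0023 -0.0014] F [-0.1666 -0.9868  0.0863] w 0.0351
j [ 0.0066  0.662  -0.2784  2.0325  0.361   0.499  -0.582 ]
[[ 0.0457  0.9989 -0.0052]
 [ 0.999  -0.0457 -0.0012]
 [-0.0015 -0.0052 -1.    ]]
[0.19, 0.01, -3.88, -0.1, 0.03, -0.11, 3.5] ,
[0.19, 0.01, -3.88, -0.1, 0.03, -0.11, 3.5] ,
[0.19, 0.02, -3.88, -0.1, 0.03, -0.11, 3.5] ,
```

carry_out:
  commands:
    - [[0,0,-3,0,0,0,4],[0,0,-4.5,0,0,0,4],[0,0,-4.5,0,0,0,2],[4,0.2,-0.5,0,0,0,0],[4.8,0.2,0,0,0,0,0],[4.8,0.2,0,0,0,0,0],[4.8,0.2,0,0,0,0,0],[4.5,0.2,0,0,0,0,0]]

```text
t: 6.25
ee_pos: [0.5284, 0.2697, 0.1653]
tool_rot: [0.728, 0.685, -0.001, 0.001]
wrist_force: [0.7, -0.7, -0.6]
grip_width: -0.0
```

```bash
python3 - <<'E'
from h import *
st()
T=snap('top','t6');S=snap('side','s6')
np.savez('/tmp/t6.npz',**T);np.savez('/tmp/s6.npz',**S)
cv2.imwrite('pics/s6z.png',cv2.resize(S['img'][200:400,260:460],None,fx=3,fy=3,interpolation=cv2.INTER_CUBIC))
cv2.imwrite('pics/t6z.png',cv2.convertScaleAbs(cv2.resize(T['img'][210:310,190:390],None,fx=4,fy=4,interpolation=cv2.INTER_CUBIC),alpha=1.5))
E
```

```text
t 6.25 p [0.5284 0.2697 0.1653] q [ 0.7283  0.6852 -0.0011  0.0005] F [ 0.7241 -0.674  -0.6467] w -0.0
j [-0.304   0.5713 -0.3857  1.7328  0.2662  0.8914 -0.8642]
[[ 0.0609  0.9981 -0.001 ]
 [ 0.9981 -0.0609 -0.0023]
 [-0.0024 -0.0008 -1.    ]]
```

View pics/s6z.png

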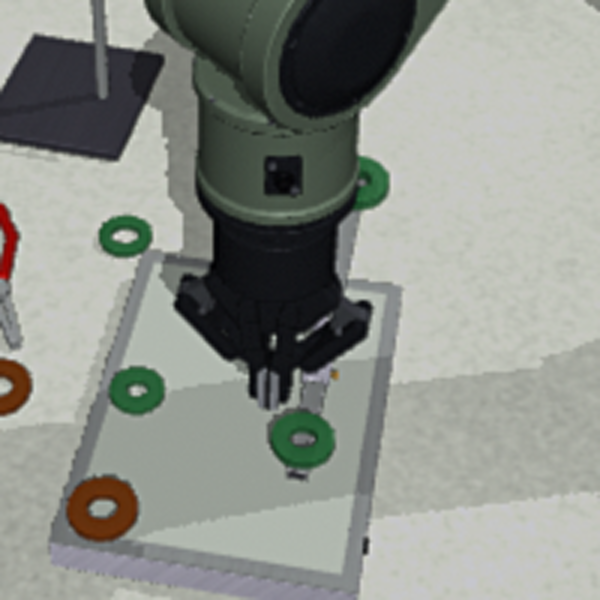

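View pics/t6z.png

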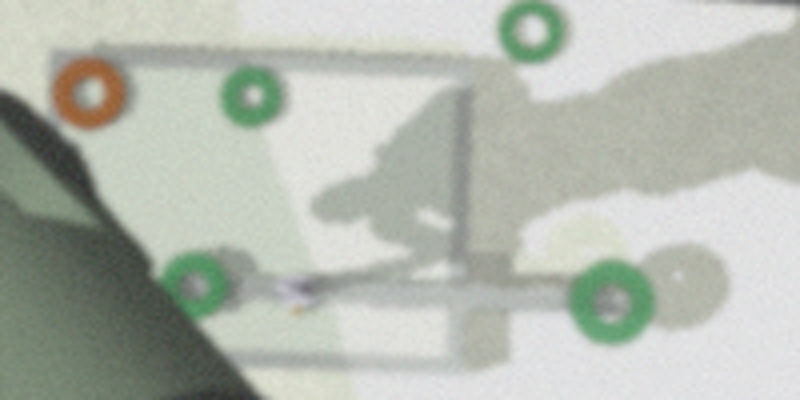

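The bar lies flat on the near half of the box, overhanging toward the stand. In the top zoom the small ring is at (196,285) and the big ring at (612,302).

```bash
cat >> h.py <<'E'
def ring(s,roi,z):
    I=s['img'];x0,y0,x1,y1=roi
    hsv=cv2.cvtColor(I,cv2.COLOR_BGR2HSV);m=np.zeros(I.shape[:2],np.uint8)
    m[y0:y1,x0:x1]=cv2.inRange(hsv,(55,60,25),(95,255,255))[y0:y1,x0:x1]
    c=max(cv2.findContours(m,cv2.RETR_EXTERNAL,cv2.CHAIN_APPROX_NONE)[0],key=cv2.contourArea)
    P=np.array([onz(s,*q,z)[:2] for q in c[:,0]])
    A=np.c_[2*P,np.ones(len(P))];k=np.linalg.lstsq(A,(P**2).sum(1),rcond=None)[0]
    return k[:2],np.sqrt(k[2]+k[0]**2+k[1]**2)
E
python3 - <<'E'
from h import *
T=dict(np.load('/tmp/t6.npz'));S=dict(np.load('/tmp/s6.npz'))
b,rb=ring(T,(325,265,365,305),.051); s,rs=ring(T,(228,265,255,295),.047)
s2,_=ring(S,(345,333,378,362),.046)
d=b-s;print(b,rb,s,rs,s2,np.linalg.norm(d),np.degrees(np.arctan2(d[1],d[0])),'mid',(b+s)/2)
u=d/np.linalg.norm(d);print('end', s-u*.025)
e=s-u*.025-u*.035
plan([e[0],e[1],0.06],toolR(np.degrees(np.arctan2(d[1],d[0]))+90),3,0)
# edge refined from top img now
for p in [(190+464/4,210+100/4),(190+462/4,210+250/4),(190+460/4,210+360/4)]: print(onz(T,*p,.03))
print(tri(T,(190+294/4,210+292/4),S,(260+318/3,200+376/3)))
E
```

```text
[ 0.4975 -0.0781] 0.0261137493528661 [0.5099 0.2106] 0.020678376437501006 [0.5112 0.2128] 0.28895142186315736 -92.45773931106689 mid [0.5037 0.0662]
end [0.511  0.2356]
[-0.17, -0.48, 3.51, -0.03, -0.02, -0.21, 0.0] ,
[-0.17, -0.48, 3.51, -0.03, -0.02, -0.21, 0.0] ,
[-0.16, -0.48, 3.5, -0.03, -0.02, -0.21, 0.0] ,
[0.639 0.023 0.03 ]
[0.5333 0.0245 0.03  ]
[0.4567 0.026  0.03  ]
(array([0.5049, 0.1415, 0.0355]), np.float64(0.0016302098781999317))
```

carry_out:
  commands:
    - [[-0.1,-0.5,3.5,0,0,-0.2,0],[-0.1,-0.5,3.5,0,0,-0.2,0],[-0.1,-0.5,3.4,0,0,-0.2,0],[0,0,1.8,0,0,0,0],[0,0,0,0,0,0,0]]

```text
t: 6.85
ee_pos: [0.5124, 0.275, 0.0403]
tool_rot: [0.721, 0.693, 0.002, -0.001]
wrist_force: [0.3, 0.3, 0.6]
grip_width: 0.0003
```

```bash
python3 - <<'E'
from h import *
st()
plan([0.512,0.252,0.0345],toolR(-2.4),3,0)
E
```

```text
t 6.85 p [0.5124 0.275  0.0403] q [ 0.7213  0.6926  0.002  -0.0008] F [0.3081 0.3417 0.5986] w 0.0003
j [-0.366   0.7306 -0.3247  1.8352  0.3655  0.6308 -0.9511]
[[ 0.0406  0.9992  0.0018]
 [ 0.9992 -0.0406  0.0039]
 [ 0.004   0.0016 -1.    ]]
[-0.77, 0.02, 0.19, 0.03, -0.08, 0.02, 0.0] ,
[-0.77, 0.02, 0.19, 0.03, -0.08, 0.02, 0.0] ,
[-0.77, 0.02, 0.19, 0.03, -0.08, 0.02, 0.0] ,
```

carry_out:
  commands:
    - [[-0.8,0,0.25,0,0,0,0],[-0.8,0,0.25,0,0,0,0],[-0.5,0,0.1,0,0,0,0],[-0.3,0,0,0,0,0,0],[-0.2,0,0,0,0,0,0],[-0.2,0,0,0,0,0,0],[-0.2,0,0,0,0,0,0],[0,0,0,0,0,0,0]]

```text
t: 7.65
ee_pos: [0.5139, 0.2428, 0.0383]
tool_rot: [0.722, 0.692, 0.005, 0.0]
wrist_force: [-0.1, 1.2, -0.2]
grip_width: -0.0001
```

```bash
cat >> h.py <<'E'
def look(k):
    T=snap('top','t'+k);S=snap('side','s'+k)
    for s,n in((T,'t'),(S,'s')): np.savez('/tmp/%s%s.npz'%(n,k),**s)
    cv2.imwrite('pics/s%sz.png'%k,cv2.resize(S['img'][200:380,300:460],None,fx=3,fy=3,interpolation=cv2.INTER_CUBIC))
    cv2.imwrite('pics/t%sz.png'%k,cv2.convertScaleAbs(cv2.resize(T['img'][210:310,190:390],None,fx=4,fy=4,interpolation=cv2.INTER_CUBIC),alpha=1.5))
    a=cv2.imread('pics/s%sz.png'%k);b=cv2.resize(cv2.imread('pics/t%sz.png'%k),(480,240))
    cv2.imwrite('pics/c%s.png'%k,np.vstack([a[60:400],b]))
    return T,S
E
python3 - <<'E'
from h import *
st()
T,S=look('7')
for r in ((325,255,375,315),): print(ring(T,r,.051))
E
```

```text
t 7.65 p [0.5139 0.2428 0.0383] q [0.7219 0.6919 0.0052 0.0002] F [-0.0694  1.2099 -0.2056] w -0.0001
j [-0.3157  0.7171 -0.3221  1.8767  0.376   0.5966 -0.9181]
[[ 0.0424  0.9991  0.0077]
 [ 0.9991 -0.0424  0.0069]
 [ 0.0072  0.0074 -0.9999]]
(array([ 0.4967, -0.0802]), np.float64(0.026430667999158032))
```

View pics/c7.png

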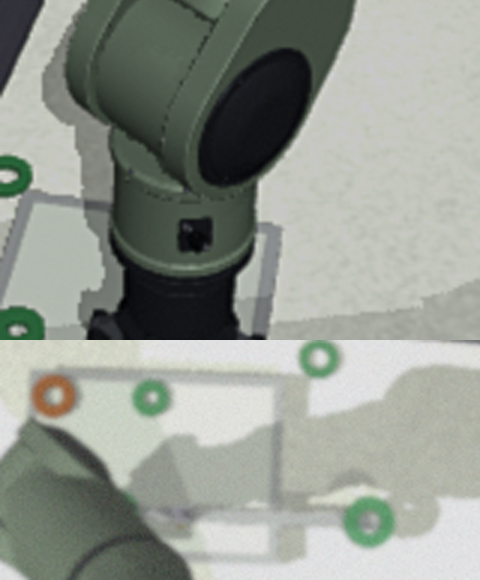

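The top view shows the big ring's shadow well separated to its right, so the bar is still level. The finger is now in contact with the bar end. I'll lower the fingertip a little and push in small steps.

carry_out:
  commands:
    - [[0.3,0,0.3,0,0,0,0],[0,0,0.2,0,-0.4,0,0],[-0.3,0,0,0,0,0,0],[-0.2,0,0,0,0,0,0],[-0.2,0,0,0,0,0,0],[-0.2,0,0,0,0,0,0],[0,0,0,0,0,0,0],[0,0,0,0,0,0,0]]

```text
t: 8.55
ee_pos: [0.5134, 0.2372, 0.0326]
tool_rot: [0.722, 0.692, 0.002, 0.003]
wrist_force: [0.6, 1.9, -1.0]
grip_width: 0.0001
```

```bash
python3 - <<'E'
from h import *
st()
T,S=look('8')
for r in ((325,255,375,315),): print(ring(T,r,.051))
E
```

```text
t 8.55 p [0.5134 0.2372 0.0326] q [0.7216 0.6923 0.0024 0.0025] F [ 0.5502  1.9209 -0.9646] w 0.0001
j [-0.3169  0.724  -0.3135  1.8826  0.3845  0.5882 -0.9201]
[[ 0.0414  0.9991  0.007 ]
 [ 0.9991 -0.0414 -0.0003]
 [-0.      0.007  -1.    ]]
(array([ 0.4963, -0.0865]), np.float64(0.026307666982466414))
```

View pics/t8z.png

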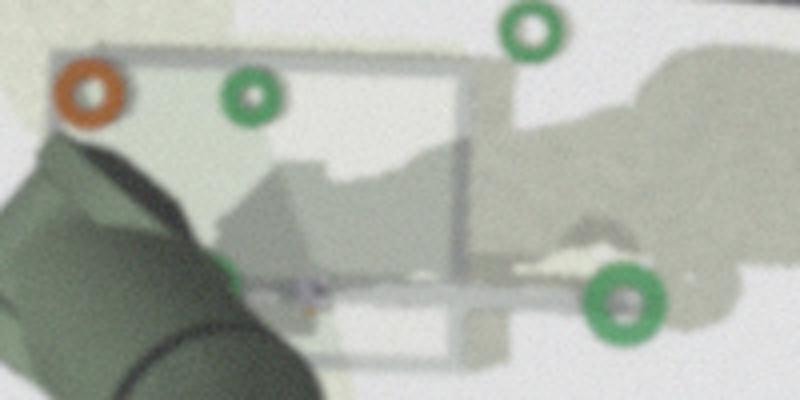

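Still level; the shadow offset hasn't changed. Continuing.

carry_out:
  commands:
    - [[-0.2,0,0,0,0,0,0],[-0.2,0,0,0,0,0,0],[-0.2,0,0,0,0,0,0],[-0.1,0,0,0,0,0,0],[0,0,0,0,0,0,0],[0,0,0,0,0,0,0]]

```text
t: 9.25
ee_pos: [0.5132, 0.2297, 0.0327]
tool_rot: [0.722, 0.692, 0.003, 0.003]
wrist_force: [0.8, 1.1, 0.4]
grip_width: 0.0001
```

```bash
python3 - <<'E'
from h import *
st()
T,S=look('9')
for r in ((325,255,375,315),): print(ring(T,r,.051))
E
```

```text
t 9.25 p [0.5132 0.2297 0.0327] q [0.7216 0.6923 0.0025 0.0025] F [0.793  1.0763 0.3582] w 0.0001
j [-0.3047  0.7204 -0.3137  1.8917  0.3863  0.5826 -0.9113]
[[ 0.0414  0.9991  0.0071]
 [ 0.9991 -0.0414 -0.0001]
 [ 0.0002  0.0071 -1.    ]]
(array([ 0.4962, -0.0942]), np.float64(0.02656903456807611))
```

View pics/c9.png

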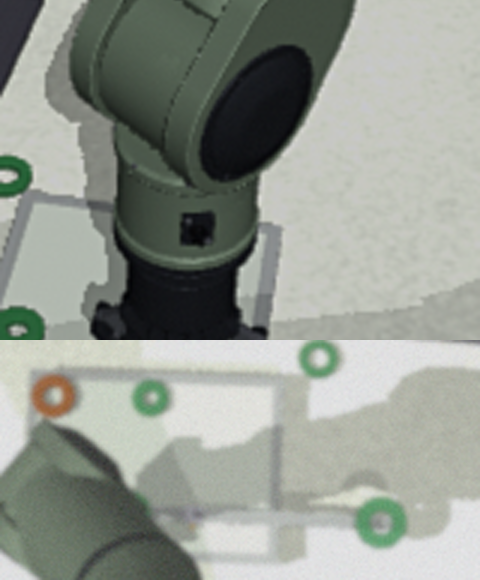

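carry_out:
  commands:
    - [[-0.1,0,0,0,0,0,0],[0,0,0,0,0,0,0],[-0.1,0,0,0,0,0,0],[0,0,0,0,0,0,0],[-0.1,0,0,0,0,0,0],[0,0,0,0,0,0,0],[-0.1,0,0,0,0,0,0],[0,0,0,0,0,0,0],[0,0,0,0,0,0,0],[0,0,0,0,0,0,0]]

```text
t: 10.35
ee_pos: [0.5129, 0.2253, 0.0326]
tool_rot: [0.722, 0.692, 0.002, 0.003]
wrist_force: [-0.1, 1.5, -0.8]
grip_width: 0.0001
```

```bash
python3 - <<'E'
from h import *
st()
T,S=look('10')
for r in ((325,255,375,315),): print(ring(T,r,.051))
E
```

```text
t 10.35 p [0.5129 0.2253 0.0326] q [0.7215 0.6924 0.0024 0.0026] F [-0.0525  1.5357 -0.7652] w 0.0001
j [-0.2978  0.7185 -0.3137  1.8968  0.3874  0.5798 -0.9062]
[[ 0.0412  0.9991  0.007 ]
 [ 0.9992 -0.0412 -0.0004]
 [-0.0001  0.007  -1.    ]]
(array([ 0.4957, -0.0985]), np.float64(0.0264063170339116))
```

View pics/t10z.png

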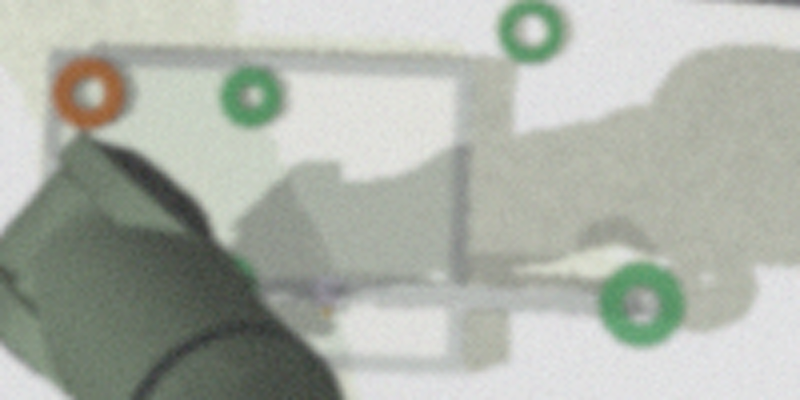

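carry_out:
  commands:
    - [[-0.1,0,0,0,0,0,0],[0,0,0,0,0,0,0],[-0.1,0,0,0,0,0,0],[0,0,0,0,0,0,0],[-0.1,0,0,0,0,0,0],[0,0,0,0,0,0,0],[0,0,0,0,0,0,0],[0,0,0,0,0,0,0]]

```text
t: 11.25
ee_pos: [0.5127, 0.2221, 0.0326]
tool_rot: [0.722, 0.692, 0.002, 0.003]
wrist_force: [-0.3, 1.3, 0.5]
grip_width: 0.0
```

```bash
python3 - <<'E'
from h import *
st()
T,S=look('11')
for r in ((325,255,375,315),): print(ring(T,r,.051))
E
```

```text
t 11.25 p [0.5127 0.2221 0.0326] q [0.7215 0.6924 0.0024 0.0025] F [-0.3233  1.3358  0.4626] w 0.0
j [-0.2925  0.7171 -0.3138  1.9006  0.3881  0.5774 -0.9024]
[[ 0.0412  0.9991  0.0069]
 [ 0.9992 -0.0412 -0.0003]
 [-0.      0.0069 -1.    ]]
(array([ 0.4957, -0.1017]), np.float64(0.026466000996032763))
```

View pics/t11z.png

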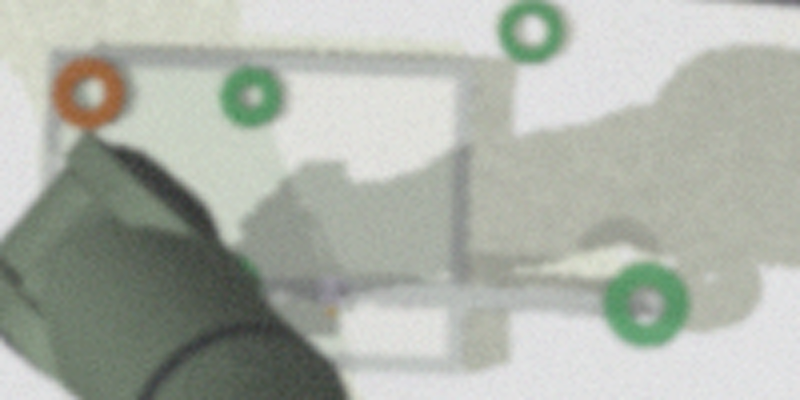

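carry_out:
  commands:
    - [[-0.1,0,0,0,0,0,0],[0,0,0,0,0,0,0],[-0.1,0,0,0,0,0,0],[0,0,0,0,0,0,0],[-0.1,0,0,0,0,0,0],[0,0,0,0,0,0,0],[0,0,0,0,0,0,0],[0,0,0,0,0,0,0]]

```text
t: 12.15
ee_pos: [0.5126, 0.2189, 0.0326]
tool_rot: [0.721, 0.692, 0.002, 0.003]
wrist_force: [0.4, 2.1, -0.2]
grip_width: -0.0003
```

```bash
python3 - <<'E'
from h import *
st()
T,S=look('12')
for r in ((325,255,375,315),): print(ring(T,r,.051))
E
```

```text
t 12.15 p [0.5126 0.2189 0.0326] q [0.7215 0.6924 0.0024 0.0025] F [ 0.4171  2.1379 -0.1681] w -0.0003
j [-0.2872  0.7156 -0.3139  1.9044  0.3889  0.5752 -0.8985]
[[ 0.0411  0.9991  0.007 ]
 [ 0.9992 -0.0411 -0.0003]
 [-0.      0.007  -1.    ]]
(array([ 0.4955, -0.1053]), np.float64(0.02621408887780981))
```

View pics/t12z.png

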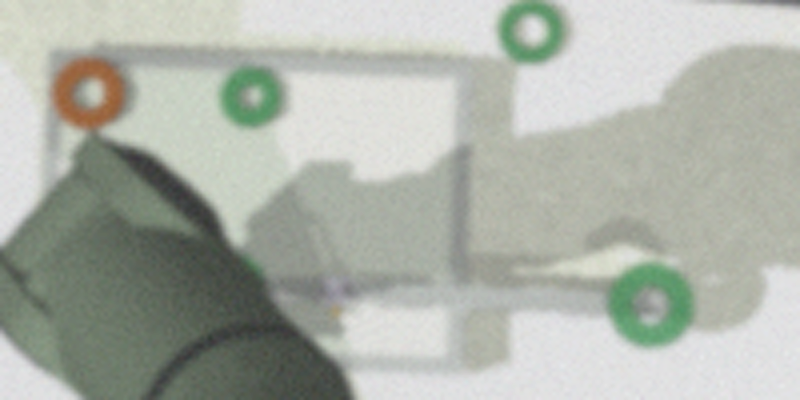

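Residual push force (1–2 N) could, through friction, hold the bar end down. I'll back off and check whether it tips freely.

carry_out:
  commands:
    - [[0.3,0,0,0,0,0,0],[0,0,0,0,0,0,0],[0,0,0,0,0,0,0],[0,0,0,0,0,0,0],[0,0,0,0,0,0,0],[0,0,0,0,0,0,0]]

```text
t: 12.85
ee_pos: [0.5126, 0.2216, 0.0324]
tool_rot: [0.722, 0.692, 0.002, 0.003]
wrist_force: [0.6, -1.0, -0.5]
grip_width: -0.0003
```

```bash
python3 - <<'E'
from h import *
st()
T,S=look('13')
for r in ((325,255,375,315),): print(ring(T,r,.051))
E
```

```text
t 12.85 p [0.5126 0.2216 0.0324] q [0.7215 0.6924 0.0019 0.0027] F [ 0.5896 -0.9859 -0.5132] w -0.0003
j [-0.2925  0.7172 -0.3133  1.9009  0.3884  0.5779 -0.9024]
[[ 0.0413  0.9991  0.0065]
 [ 0.9991 -0.0413 -0.0013]
 [-0.001   0.0065 -1.    ]]
(array([ 0.4949, -0.1041]), np.float64(0.025487158616712993))
```

View pics/t13z.png

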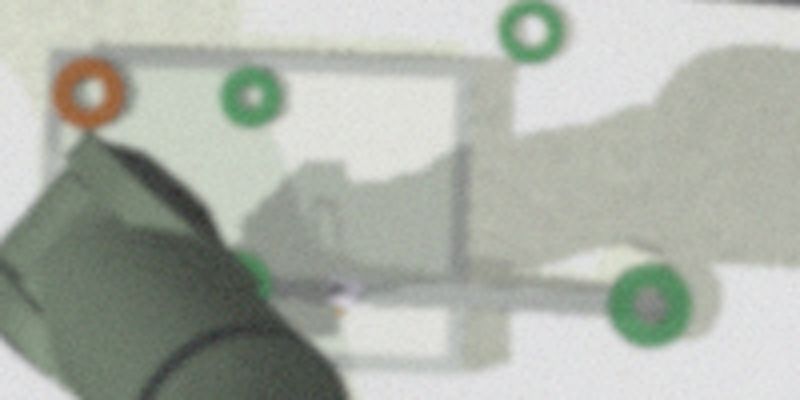

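Backing off let it tip: the ring shadow moved in from 765 to 720. So the true balance was passed while friction held the end, and it lies between 15 and 42 mm toward the big ring. I'll re-grip, set the bar back about 22 mm, and repeat with a release after each push.

```bash
python3 - <<'E'
from h import *
T=dict(np.load('/tmp/t13.npz'))
print(ring(T,(325,255,375,315),.026))
p=np.array([0.5126,.2216,.15])
s=env.get_state()
plan([0.4985,-0.021,0.15],toolR(-2.4),6,4,start=(p,Ro.from_quat(s['tool_rot'])))
E
```

```text
(array([ 0.4956, -0.1058]), np.float64(0.02587721954301632))
[-4.05, -0.07, 0.0, 0.06, 0.01, 0.01, 4.0] ,
[-4.05, -0.07, 0.0, 0.06, 0.01, 0.01, 4.0] ,
[-4.05, -0.07, 0.0, 0.06, 0.01, 0.01, 4.0] ,
[-4.05, -0.07, 0.0, 0.06, 0.01, 0.01, 4.0] ,
[-4.05, -0.07, 0.0, 0.06, 0.01, 0.01, 4.0] ,
[-4.05, -0.07, 0.0, 0.06, 0.01, 0.01, 4.0] ,
```

carry_out:
  commands:
    - [[0.5,0,-1.5,0,0,0,0],[0,0,-4.5,0,0,0,0],[0,0,-4.5,0,0,0,0],[-2,0,-1.5,0,0,0,2],[-4.2,-0.1,0,0,0,0,4],[-4.2,-0.1,0,0,0,0,4],[-4.2,-0.1,0,0,0,0,4],[-4.2,-0.1,0,0,0,0,4],[-4.2,-0.1,0,0,3.5,0,4],[-1.5,0,0,0,3.5,0,4],[0,0,0,0,3.5,0,4]]

```text
t: 14.05
ee_pos: [0.4971, -0.0175, 0.1574]
tool_rot: [0.716, 0.693, 0.067, -0.059]
wrist_force: [0.3, 0.5, -1.3]
grip_width: 0.04
```

```bash
python3 - <<'E'
from h import *
s=st()
T,S=look('14')
u=np.array([-0.042,-0.999])
b,_=ring(T,(325,255,375,315),.026);b2,_=ring(S,(340,210,400,290),.026);sm,_=ring(T,(228,255,275,295),.08);sm2,_=ring(S,(330,290,400,370),.08)
print('T',b,sm,'S',b2,sm2)
R=toolR(-2.4)*Ro.from_euler('y',10.6,degrees=True)
plan([0.4985,-0.021,0.05],R,3,4)
E
```

```text
t 14.05 p [ 0.4971 -0.0175  0.1574] q [ 0.7158  0.6925  0.0674 -0.0586] F [ 0.3399  0.4636 -1.2821] w 0.04
j [ 0.4235  0.4718 -0.5091  1.9854  0.0697  0.7162 -0.1205]
[[ 0.0317  0.9994  0.0153]
 [ 0.9836 -0.0339  0.1773]
 [ 0.1777  0.0094 -0.984 ]]Traceback (most recent call last):
  File "<stdin>", line 5, in <module>
  File "h.py", line 41, in ring
    c=max(cv2.findContours(m,cv2.RETR_EXTERNAL,cv2.CHAIN_APPROX_NONE)[0],key=cv2.contourArea)
ValueError: max() iterable argument is empty
```

View pics/c14.png

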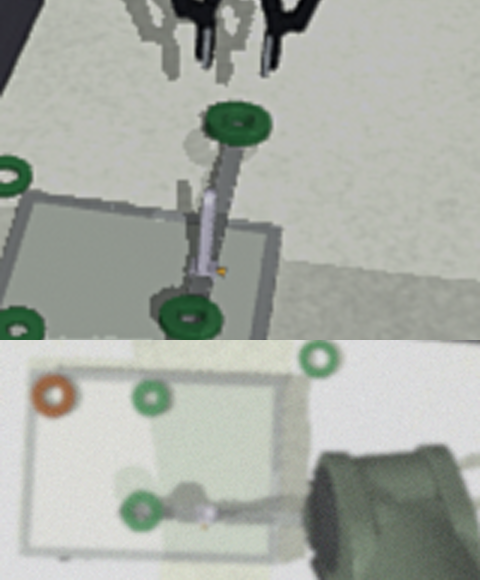

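The side view shows the bar tipped, with the big ring at full-image (379,261) and the small ring high at (363,326).

```bash
cat >> h.py <<'E'
def cen(s,roi):
    I=s['img'];x0,y0,x1,y1=roi
    m=np.zeros(I.shape[:2],np.uint8);m[y0:y1,x0:x1]=cv2.inRange(cv2.cvtColor(I,cv2.COLOR_BGR2HSV),(55,60,25),(95,255,255))[y0:y1,x0:x1]
    c=max(cv2.findContours(m,cv2.RETR_EXTERNAL,cv2.CHAIN_APPROX_NONE)[0],key=cv2.contourArea)
    return cv2.fitEllipse(c)[0]
E
python3 - <<'E'
from h import *
T=dict(np.load('/tmp/t14.npz'));S=dict(np.load('/tmp/s14.npz'))
ps=cen(T,(228,255,275,295));qs=cen(S,(340,305,385,345));qb=cen(S,(360,245,400,280))
sm,e=tri(T,ps,S,qs);print(ps,qs,qb,'small',sm,e)
# big on side ray at dist .29
o,d=ray(S,*qb)
for z in (.015,.02,.025,.03):
    b=onz(S,*qb,z);print(z,b,np.linalg.norm(b-sm),np.degrees(np.arcsin((sm[2]-z)/.29)))
R=toolR(-2.4)*Ro.from_euler('y',10.6,degrees=True)
plan([0.4985,-0.021,0.05],R,3,4)
E
```

```text
(248.67787170410156, 280.9470520019531) (362.9410400390625, 325.76837158203125) (378.84002685546875, 260.80950927734375) small [0.5093 0.1785 0.0749] 0.0015358361451760984
0.015 [ 0.4974 -0.1108  0.015 ] 0.29574243470805894 11.922060208972708
0.02 [ 0.4972 -0.1052  0.02  ] 0.2892671928390401 10.914242998589652
0.025 [ 0.497  -0.0996  0.025 ] 0.28284387529667676 9.909832986079408
0.03 [ 0.4967 -0.094   0.03  ] 0.27647610114916155 8.908490112850362
[-0.74, 0.03, 3.49, 0.13, 0.12, 0.14, 4.0] ,
[-0.75, 0.04, 3.49, 0.13, 0.12, 0.14, 4.0] ,
[-0.75, 0.05, 3.49, 0.13, 0.12, 0.14, 4.0] ,
```

```bash
python3 - <<'E'
from h import *
R=toolR(-2.4)*Ro.from_euler('y',10.6,degrees=True)
plan([0.5005,-0.022,0.026],R,4,4)
E
```

```text
[-0.68, 0.07, 3.2, 0.1, 0.09, 0.1, 4.0] ,
[-0.69, 0.07, 3.2, 0.1, 0.09, 0.1, 4.0] ,
[-0.69, 0.08, 3.2, 0.1, 0.09, 0.1, 4.0] ,
[-0.7, 0.09, 3.2, 0.1, 0.09, 0.1, 4.0] ,
```

carry_out:
  commands:
    - [[-0.7,0.1,3.2,0,0.2,0,4],[-0.7,0.1,3.2,0,0.2,0,4],[-0.7,0.1,3.0,0,0,0,4],[-0.5,0.1,1.8,0,0,0,4],[0,0,0,0,0,0,3]]

```text
t: 14.65
ee_pos: [0.5035, -0.0207, 0.0396]
tool_rot: [0.715, 0.693, 0.069, -0.058]
wrist_force: [0.2, 0.3, 0.8]
grip_width: 0.0304
```

```bash
python3 - <<'E'
from h import *
st()
R=toolR(-2.4)*Ro.from_euler('y',10.6,degrees=True)
plan([0.5005,-0.022,0.025],R,1,4)
E
```

```text
t 14.65 p [ 0.5035 -0.0207  0.0396] q [ 0.7153  0.693   0.0687 -0.0585] F [0.1615 0.2549 0.8186] w 0.0304
j [ 0.3527  0.6766 -0.4193  2.0326  0.1728  0.4681 -0.1656]
[[ 0.03    0.9994  0.0172]
 [ 0.9833 -0.0326  0.1788]
 [ 0.1793  0.0116 -0.9837]]
[-0.4, -0.31, 1.41, 0.56, 0.27, 0.64, 4.0] ,
```

carry_out:
  commands:
    - [[-0.4,-0.3,1.3,0.6,0.2,0.5,3],[0,0,0,0,0,0,3],[0,0,0,0,0,0,1],[0,0,0,0,0,0,1],[0,0,0,0,0,0,1]]
  force: 80

```text
t: 15.15
ee_pos: [0.5017, -0.0206, 0.0282]
tool_rot: [0.717, 0.691, 0.066, -0.063]
wrist_force: [0.4, 0.6, -3.0]
grip_width: 0.0126
```

```bash
python3 - <<'E'
from h import *
st()
E
```

```text
t 15.15 p [ 0.5017 -0.0206  0.0282] q [ 0.717   0.6911  0.0661 -0.0626] F [ 0.3676  0.6238 -3.0066] w 0.0126
j [ 0.3467  0.6986 -0.4104  2.0321  0.1763  0.4556 -0.1696]
[[ 0.0359  0.9993  0.0083]
 [ 0.9828 -0.0368  0.1811]
 [ 0.1813  0.0016 -0.9834]]
```

carry_out:
  commands:
    - [[0.2,0,-1.0,0,0,0,1],[0.5,0,-2.5,0,-2,0,1],[0.3,0,-2.0,0,-4.5,0,1],[0.5,0,0,0,-4,0,1],[0.8,0,0,0,0,0,1]]

```text
t: 15.65
ee_pos: [0.5023, -0.0085, 0.0901]
tool_rot: [0.722, 0.692, -0.001, 0.003]
wrist_force: [-0.5, 0.9, -3.3]
grip_width: 0.0126
```

```bash
python3 - <<'E'
from h import *
s=st();print(s['torque'])
T,S=look('15')
s=env.get_state();print(s['torque'],s['wrist_force'])
E
```

```text
t 15.65 p [ 0.5023 -0.0085  0.0901] q [ 0.7219  0.692  -0.0008  0.0035] F [-0.4955  0.8883 -3.3202] w 0.0126
j [ 0.0999  0.5514 -0.2714  2.0264  0.2657  0.594  -0.3965]
[[ 0.0423  0.9991  0.0036]
 [ 0.9991 -0.0423 -0.0062]
 [-0.006   0.0039 -1.    ]]
[0.0176 0.0362 0.0038]
[-0.1309  0.0621  0.0047] [-0.3606 -0.784  -3.2963]
```

View pics/c15.png

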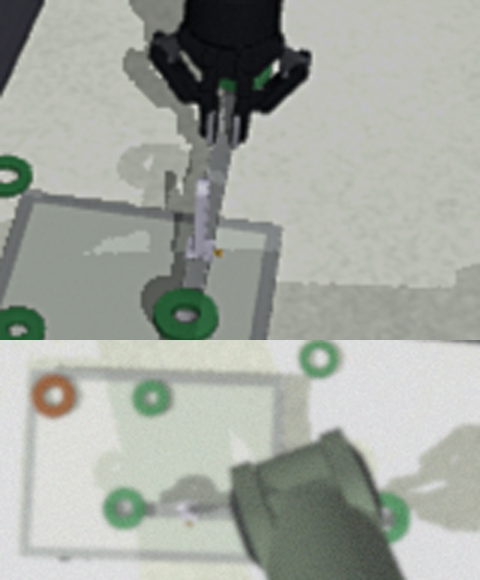

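carry_out:
  commands:
    - [[0.5,0.1,1.5,0,0,0,1],[0.5,0.1,1.8,0,0,0,1],[0.1,0,1.2,0,0,0,1],[0,0,0.4,0,0,0,1],[0,0,0,0,0,0,1]]

```text
t: 16.25
ee_pos: [0.5036, -0.0018, 0.0376]
tool_rot: [0.724, 0.69, 0.001, -0.001]
wrist_force: [0.9, -0.2, -2.8]
grip_width: 0.0123
```

```bash
python3 - <<'E'
from h import *
s=st();print(s['torque'])
E
```

```text
t 16.25 p [ 0.5036 -0.0018  0.0376] q [ 0.7242  0.6896  0.0008 -0.0014] F [ 0.8999 -0.1624 -2.8422] w 0.0123
j [ 0.0656  0.6481 -0.2375  2.0398  0.3015  0.4864 -0.4424]
[[ 0.049   0.9988 -0.0007]
 [ 0.9988 -0.049   0.0031]
 [ 0.0031 -0.0008 -1.    ]]
[-0.1164  0.0539 -0.0309]
```

carry_out:
  commands:
    - [[0.2,0,0.15,0,0,0,1],[0,0,0.1,0,0,0,1.4],[0,0,0,0,0,0,2.5],[0,0,-0.5,0,0,0,3.5],[0,0,-3,0,0,0,3.5],[0,0,-4.5,0,0,0,3.5],[0,0,-4,0,0,0,2],[4,0,0,0,0,0,1],[4.8,0,0,0,0,0,0],[4.8,0,0,0,0,0,0],[4.8,0,0,0,0,0,0],[4.5,0,0,0,0,0,0]]

```text
t: 17.45
ee_pos: [0.5188, 0.2285, 0.1691]
tool_rot: [0.729, 0.685, 0.004, 0.002]
wrist_force: [0.8, -0.0, -0.6]
grip_width: -0.0002
```

```bash
python3 - <<'E'
from h import *
st()
T,S=look('17')
ps=ring(T,(228,255,275,295),.047);pb=ring(T,(325,255,375,315),.051);print(ps,pb)
d=pb[0]-ps[0];print(np.linalg.norm(d),np.degrees(np.arctan2(d[1],d[0])),(ps[0]+pb[0])/2,ps[0]-d/.29*.025)
plan([0.513,0.27,0.06],toolR(-2.4),4,0)
E
```

```text
t 17.45 p [0.5188 0.2285 0.1691] q [0.7289 0.6846 0.0043 0.0019] F [ 0.7807 -0.0276 -0.5968] w -0.0002
j [-0.2744  0.5172 -0.3396  1.8112  0.2256  0.8415 -0.7852]
[[ 0.0626  0.998   0.0088]
 [ 0.998  -0.0626  0.0032]
 [ 0.0037  0.0086 -1.    ]]
(array([0.5199, 0.1958]), np.float64(0.013579475079145732)) (array([ 0.4993, -0.0855]), np.float64(0.026356455034614618))
0.282026394919404 -94.17172732380757 [0.5096 0.0551] [0.5216 0.22  ]
[0.89, -0.2, 2.73, 0.12, -0.1, -0.19, 0.0] ,
[0.89, -0.19, 2.73, 0.12, -0.1, -0.19, 0.0] ,
[0.9, -0.18, 2.73, 0.12, -0.1, -0.19, 0.0] ,
[0.9, -0.17, 2.73, 0.12, -0.1, -0.19, 0.0] ,
```

View pics/c17.png

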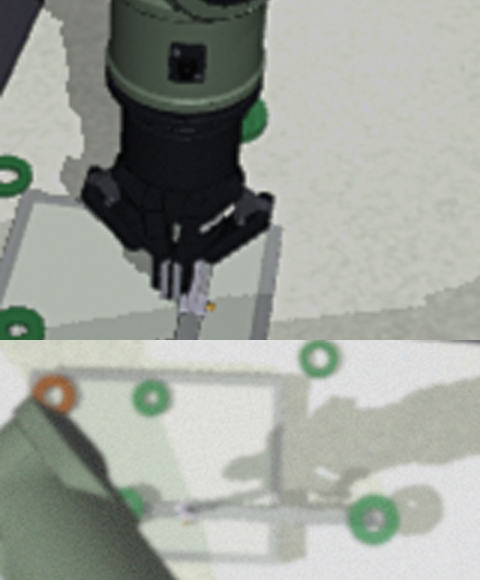

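```bash
python3 - <<'E'
from h import *
S=dict(np.load('/tmp/s17.npz'))
s2,r=ring(S,(340,320,385,365),.046);print(s2,r)
T=dict(np.load('/tmp/t17.npz'));pb=ring(T,(325,255,375,315),.051)[0];d=pb-s2;print(np.degrees(np.arctan2(d[1],d[0])),np.linalg.norm(d))
plan([0.514,0.262,0.05],toolR(-2.3),4,0)
E
```

```text
[0.5156 0.205 ] 0.02433527672727281
-93.19663470012148 0.2909453886654618
[0.68, -0.16, 2.98, 0.12, -0.1, -0.22, 0.0] ,
[0.69, -0.15, 2.98, 0.12, -0.1, -0.22, 0.0] ,
[0.7, -0.15, 2.98, 0.12, -0.1, -0.22, 0.0] ,
[0.7, -0.14, 2.98, 0.12, -0.1, -0.22, 0.0] ,
```

carry_out:
  commands:
    - [[1.8,-0.2,0.5,0.2,0,-0.2,0],[1.5,-0.1,2.5,0.2,-0.1,-0.2,0],[0.3,-0.1,3.5,0,0,-0.2,0],[0,0,3.5,0,0,-0.2,0],[0,0,2.6,0,0,0,0],[0,0,0.6,0,0,0,0]]

```text
t: 18.15
ee_pos: [0.5178, 0.2756, 0.039]
tool_rot: [0.72, 0.694, 0.006, -0.0]
wrist_force: [-1.3, -0.0, 0.6]
grip_width: -0.0003
```

```bash
python3 - <<'E'
from h import *
st()
plan([0.516,0.242,0.0335],toolR(-2.8),3,0)
E
```

```text
t 18.15 p [0.5178 0.2756 0.039 ] q [ 0.7199  0.6941  0.0065 -0.0005] F [-1.274  -0.0138  0.6365] w -0.0003
j [-0.3908  0.7302 -0.2824  1.8313  0.3239  0.6121 -0.906 ]
[[ 0.0365  0.9993  0.0087]
 [ 0.9993 -0.0365  0.0097]
 [ 0.01    0.0083 -0.9999]]
[-1.12, -0.02, 0.17, 0.16, -0.19, 0.24, 0.0] ,
[-1.12, -0.02, 0.18, 0.16, -0.19, 0.24, 0.0] ,
[-1.12, -0.01, 0.18, 0.16, -0.19, 0.24, 0.0] ,
```

carry_out:
  commands:
    - [[-1.1,0,0.2,0.2,-0.2,0.2,0],[-1.1,0,0.2,0.2,-0.2,0.2,0],[-1.0,0,0.15,0.2,-0.2,0.2,0],[-0.4,0,0,0,0,0,0],[-0.4,0,0,0,0,0,0],[0,0,0,0,0,0,0]]

```text
t: 18.75
ee_pos: [0.5186, 0.2316, 0.038]
tool_rot: [0.725, 0.689, 0.001, 0.0]
wrist_force: [-0.2, 0.1, -0.1]
grip_width: 0.0003
```

```bash
python3 - <<'E'
from h import *
st()
E
```

```text
t 18.75 p [0.5186 0.2316 0.038 ] q [0.7246 0.6892 0.001  0.0004] F [-0.2444  0.0561 -0.0789] w 0.0003
j [-0.3264  0.715  -0.2795  1.873   0.3286  0.5962 -0.8645]
[[ 0.0501  0.9987  0.0021]
 [ 0.9987 -0.0501  0.0008]
 [ 0.0009  0.002  -1.    ]]
```

carry_out:
  commands:
    - [[0.3,-0.2,0.4,0,0,0,0],[0,0,0,0,0,0,0],[0,0,0,0,0,0,0]]

```text
t: 19.05
ee_pos: [0.5166, 0.2356, 0.0341]
tool_rot: [0.724, 0.689, 0.001, 0.0]
wrist_force: [0.2, -0.3, 0.4]
grip_width: 0.0003
```

```bash
python3 - <<'E'
from h import *
st()
T,S=look('18')
print(ring(T,(325,255,375,315),.051))
E
```

```text
t 19.05 p [0.5166 0.2356 0.0341] q [0.7244 0.6893 0.0014 0.0004] F [ 0.2022 -0.2809  0.3886] w 0.0003
j [-0.3364  0.7209 -0.2761  1.8748  0.331   0.5874 -0.8738]
[[ 0.0496  0.9988  0.0026]
 [ 0.9988 -0.0496  0.0014]
 [ 0.0015  0.0026 -1.    ]]
(array([ 0.4983, -0.0922]), np.float64(0.026486433986775203))
```

View pics/t18z.png

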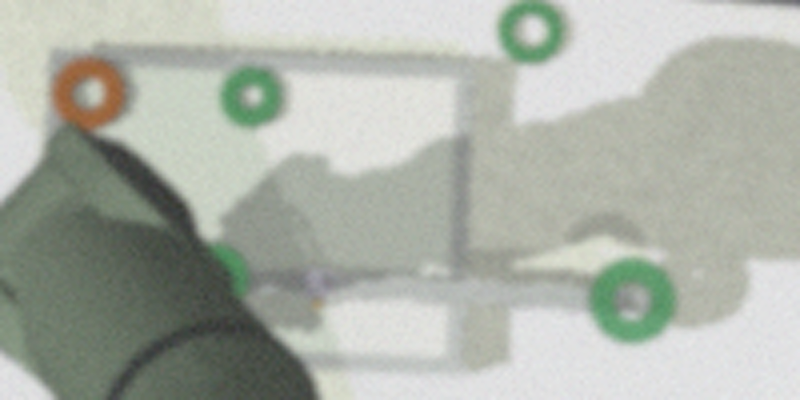

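Level and free with the bar middle 28 mm inside the edge. Now cycles of a 2 mm push, then release and wait.

carry_out:
  commands:
    - [[-0.4,0,0,0,0,0,0],[-0.2,0,0,0,0,0,0],[0.4,0,0,0,0,0,0],[0,0,0,0,0,0,0],[0,0,0,0,0,0,0],[0,0,0,0,0,0,0],[-0.4,0,0,0,0,0,0],[-0.2,0,0,0,0,0,0],[0.4,0,0,0,0,0,0],[0,0,0,0,0,0,0],[0,0,0,0,0,0,0],[0,0,0,0,0,0,0]]

```text
t: 20.35
ee_pos: [0.5164, 0.2314, 0.034]
tool_rot: [0.724, 0.689, 0.001, 0.0]
wrist_force: [0.0, -0.4, 0.6]
grip_width: -0.0
```

```bash
python3 - <<'E'
from h import *
st()
T,S=look('19')
print(ring(T,(325,255,375,315),.051))
E
```

```text
t 20.35 p [0.5164 0.2314 0.034 ] q [0.7244 0.6894 0.0014 0.0004] F [ 0.0001 -0.3548  0.6117] w -0.0
j [-0.3295  0.719  -0.2764  1.88    0.332   0.5844 -0.8688]
[[ 0.0494  0.9988  0.0025]
 [ 0.9988 -0.0494  0.0014]
 [ 0.0015  0.0024 -1.    ]]
(array([ 0.4977, -0.097 ]), np.float64(0.026022577438422078))
```

View pics/t19z.png

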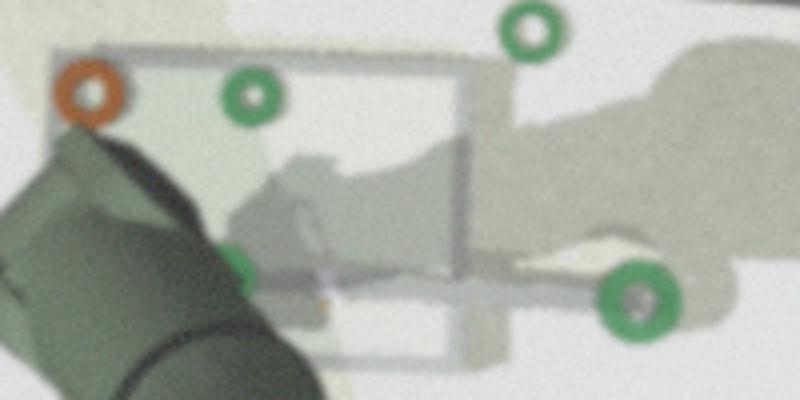

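The ring-to-shadow gap has shrunk from 72 to 55 px, so it is tipping by itself right now. I'll wait and check.

carry_out:
  commands:
    - [[0.2,0,0,0,0,0,0],[0,0,0,0,0,0,0],[0,0,0,0,0,0,0],[0,0,0,0,0,0,0],[0,0,0,0,0,0,0]]

```text
t: 20.95
ee_pos: [0.5164, 0.2335, 0.034]
tool_rot: [0.724, 0.689, 0.001, 0.0]
wrist_force: [0.4, 0.4, 0.8]
grip_width: 0.0001
```

```bash
python3 - <<'E'
from h import *
st()
T,S=look('20')
print(ring(T,(325,255,375,315),.026))
E
```

```text
t 20.95 p [0.5164 0.2335 0.034 ] q [0.7244 0.6894 0.0013 0.0004] F [0.3572 0.365  0.8354] w 0.0001
j [-0.333   0.72   -0.2763  1.8774  0.3316  0.586  -0.8713]
[[ 0.0494  0.9988  0.0024]
 [ 0.9988 -0.0494  0.0013]
 [ 0.0014  0.0023 -1.    ]]
(array([ 0.4982, -0.0974]), np.float64(0.02588450761836892))
```

View pics/t20z.png

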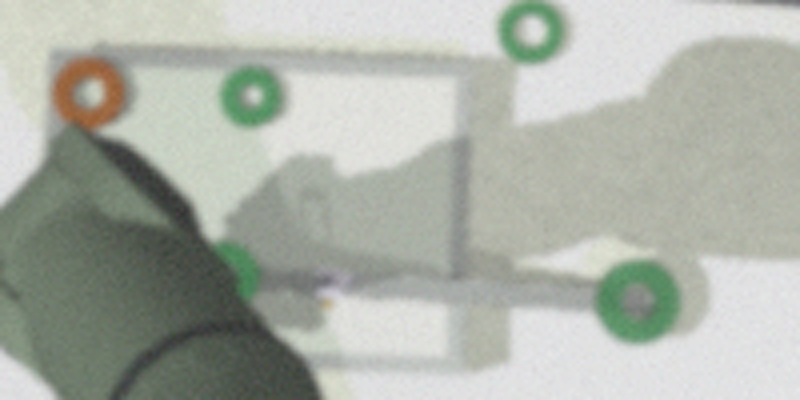

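It has tipped fully: the ring/shadow gap is now about 28 px. The middle was about 24 mm inside at the tip and had been stable about 2 mm earlier, so the parked balance is around +24.7 mm. With the 8 g hanger correction the target is about +27.5 mm. Next I'll grip the bar and set it well inside on the box to slide the hanger.

carry_out:
  commands:
    - [[0.5,0,-1.5,0,0,0,0],[0,0,-4.5,0,0,0,0],[0,0,-4.5,0,0,0,0],[-2,0,-1.5,0,0,0,2],[-4.3,0,0,0,0,0,4],[-4.3,0,0,0,0,0,4],[-4.3,0,0,0,0,0,4],[-4.3,0,0,0,3,0,4],[-4.3,0,0,0,4,0,4],[-1.8,0,0,0,4,0,4],[0,0,0,0,1,0,4]]

```text
t: 22.15
ee_pos: [0.5046, -0.0103, 0.155]
tool_rot: [0.719, 0.688, 0.074, -0.068]
wrist_force: [0.6, 0.5, 0.7]
grip_width: 0.04
```

```bash
python3 - <<'E'
from h import *
s=st()
T,S=look('21')
try:
    ps=cen(T,(228,255,285,295));qs=cen(S,(335,305,385,355));qb=cen(S,(360,235,400,282));print(ps,qs,qb)
    sm,e=tri(T,ps,S,qs);print('small',sm,e,'big',onz(S,*qb,.02))
    b=onz(S,*qb,.02);k=(-.012-b[1])/(sm[1]-b[1]);print('x at',b[0]+k*(sm[0]-b[0]),np.linalg.norm(b-sm))
except Exception as ex: print(ex)
R=toolR(-2.8)*Ro.from_euler('y',11.8,degrees=True)
plan([0.5025,-0.012,0.0245],R,4,4)
E
```

```text
t 22.15 p [ 0.5046 -0.0103  0.155 ] q [ 0.719   0.6877  0.0743 -0.0679] F [0.6285 0.4518 0.7367] w 0.04
j [ 0.3912  0.483  -0.4702  1.9699  0.0173  0.7148 -0.0871]
[[ 0.0431  0.999   0.0134]
 [ 0.9788 -0.0449  0.1998]
 [ 0.2002  0.0045 -0.9797]]
(245.6906280517578, 278.6326904296875) (359.9574279785156, 327.175048828125) (377.52069091796875, 262.7133483886719)
small [0.5154 0.1864 0.078 ] 0.001218465671476062 big [ 0.5   -0.097  0.02 ]
x at 0.5046134908430803 0.28967508831111777
[-0.77, -0.07, 3.18, 0.04, 0.08, 0.12, 4.0] ,
[-0.77, -0.06, 3.18, 0.04, 0.08, 0.12, 4.0] ,
[-0.78, -0.06, 3.18, 0.04, 0.08, 0.12, 4.0] ,
[-0.78, -0.06, 3.18, 0.04, 0.08, 0.12, 4.0] ,
```

View pics/c21.png

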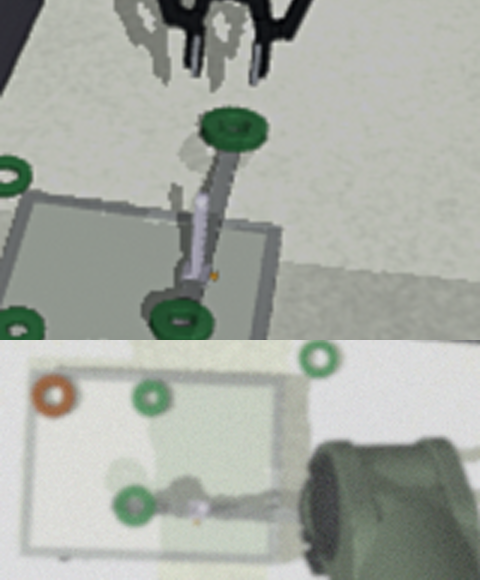

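Rings are measured at y=0.186 (small) and −0.097 (big), giving an edge position of +24.4 mm on the bar, consistent with the push estimate. Lowering to grip.

carry_out:
  commands:
    - [[-0.75,0,3.2,0,0,0,4],[-0.75,0,3.2,0,0,0,4],[-0.75,0,3.2,0,0,0,4],[-0.6,0,2.5,0,0.2,0,4],[0,0,0,0,0,0,3]]

```text
t: 22.75
ee_pos: [0.5077, -0.0035, 0.0292]
tool_rot: [0.714, 0.693, 0.075, -0.066]
wrist_force: [-0.4, -0.2, 0.5]
grip_width: 0.0302
```

```bash
python3 - <<'E'
from h import *
st()
R=toolR(-2.8)*Ro.from_euler('y',11.8,degrees=True)
plan([0.504,-0.012,0.025],R,1,3)
E
```

```text
t 22.75 p [ 0.5077 -0.0035  0.0292] q [ 0.7139  0.693   0.0754 -0.0665] F [-0.3787 -0.2193  0.5294] w 0.0302
j [ 0.3115  0.6983 -0.3933  2.0276  0.1127  0.4423 -0.1257]
[[ 0.0281  0.9995  0.0154]
 [ 0.9794 -0.0306  0.1994]
 [ 0.1998  0.0095 -0.9798]]
[-0.93, -0.35, 0.23, 0.32, 0.27, 1.13, 3.0] ,
```

carry_out:
  commands:
    - [[-0.3,-0.3,0.2,0.3,0,0.9,3],[0,0,0,0,0,0,2.5],[0,0,0,0,0,0,1],[0,0,0,0,0,0,1],[0,0,0,0,0,0,1]]
  force: 80

```text
t: 23.25
ee_pos: [0.5064, -0.0033, 0.0308]
tool_rot: [0.718, 0.689, 0.074, -0.067]
wrist_force: [0.1, 0.7, -2.2]
grip_width: 0.0131
```

```bash
python3 - <<'E'
from h import *
st()
E
```

```text
t 23.25 p [ 0.5064 -0.0033  0.0308] q [ 0.7179  0.6889  0.0738 -0.0673] F [ 0.0825  0.7226 -2.2468] w 0.0131
j [ 0.3085  0.6939 -0.3906  2.0291  0.1075  0.4463 -0.1345]
[[ 0.0399  0.9991  0.0132]
 [ 0.9793 -0.0418  0.1983]
 [ 0.1986  0.005  -0.9801]]
```

carry_out:
  commands:
    - [[0.2,0,-1.0,0,0,0,1],[0.6,0,-2.5,0,-3,0,1],[0.5,0,-1.5,0,-4.5,0,1],[1.5,0,0,0,-4,0,1],[2.2,0.1,0,0,0,0,1],[2.0,0.1,0,0,0,0,1],[0.5,0,0.5,0,0,0,1]]

```text
t: 23.95
ee_pos: [0.5127, 0.0628, 0.0862]
tool_rot: [0.724, 0.69, 0.001, 0.006]
wrist_force: [0.6, -1.0, -2.5]
grip_width: 0.0128
```

```bash
python3 - <<'E'
from h import *
s=st();print(s['torque'])
plan([0.510,0.072,0.038],toolR(-2.8),4,1)
E
```

```text
t 23.95 p [0.5127 0.0628 0.0862] q [0.724  0.6898 0.0013 0.0064] F [ 0.6278 -1.0467 -2.5161] w 0.0128
j [-0.0892  0.5672 -0.2052  2.0001  0.2174  0.5863 -0.4923]
[[ 0.0483  0.9988  0.0107]
 [ 0.9988 -0.0482 -0.0074]
 [-0.0069  0.0111 -0.9999]]
[-0.0628 -0.0142  0.0341]
[0.23, -0.09, 1.2, 0.16, 0.1, 0.01, 1.0] ,
[0.23, -0.09, 1.2, 0.16, 0.1, 0.01, 1.0] ,
[0.23, -0.09, 1.2, 0.16, 0.1, 0.01, 1.0] ,
[0.23, -0.08, 1.2, 0.16, 0.1, 0.01, 1.0] ,
```

carry_out:
  commands:
    - [[0.3,0,1.3,0.3,0.2,0,1],[0.3,0,1.6,0.3,0.2,0,1],[0.2,0,1.2,0,0,0,1],[0,0,0.5,0,0,0,1],[0,0,0,0,0,0,1]]

```text
t: 24.45
ee_pos: [0.5123, 0.0686, 0.0354]
tool_rot: [0.725, 0.689, -0.001, -0.001]
wrist_force: [-0.1, 1.0, -2.6]
grip_width: 0.0127
```

```bash
python3 - <<'E'
from h import *
s=st();print(s['torque'])
E
```

```text
t 24.45 p [0.5123 0.0686 0.0354] q [ 0.7249  0.6889 -0.0011 -0.001 ] F [-0.0693  1.0023 -2.6244] w 0.0127
j [-0.1107  0.6621 -0.1847  2.0067  0.2383  0.4958 -0.5187]
[[ 0.0509  0.9987 -0.003 ]
 [ 0.9987 -0.0509 -0.0001]
 [-0.0003 -0.0029 -1.    ]]
[-0.0187  0.0224  0.025 ]
```

carry_out:
  commands:
    - [[0,0,0.15,0,0,0,1],[0,0,0.1,0,0,0,1.4],[0,0,0,0,0,0,2.5],[0,0,-0.5,0,0,0,3.5],[0,0,-3.5,0,0,0,4],[0,0,-4.5,0,0,-4,4],[0,0,-4,0,0,-8.2,4],[0,0,-1,0,0,-8.2,4],[0,0,0,0,0,-8.2,4],[0,0,0,0,0,-8.2,4],[0,0,0,0,0,-8.2,4],[0,0,0,0,0,-8.2,4]]

```text
t: 25.65
ee_pos: [0.5144, 0.0663, 0.1819]
tool_rot: [0.326, 0.945, -0.0, 0.003]
wrist_force: [0.6, 0.0, -0.1]
grip_width: 0.04
```

```bash
python3 - <<'E'
from h import *
s=st()
T,S=look('25')
E
```

```text
t 25.65 p [0.5144 0.0663 0.1819] q [ 0.3258  0.9454 -0.0001  0.0035] F [ 0.6302  0.0438 -0.0773] w 0.04
j [ 0.1383  0.4526 -0.5045  1.914   0.2935  0.8415  0.3869]
[[-0.7877  0.6161  0.0064]
 [ 0.6161  0.7877 -0.0025]
 [-0.0066  0.002  -1.    ]]
```

View pics/c25.png

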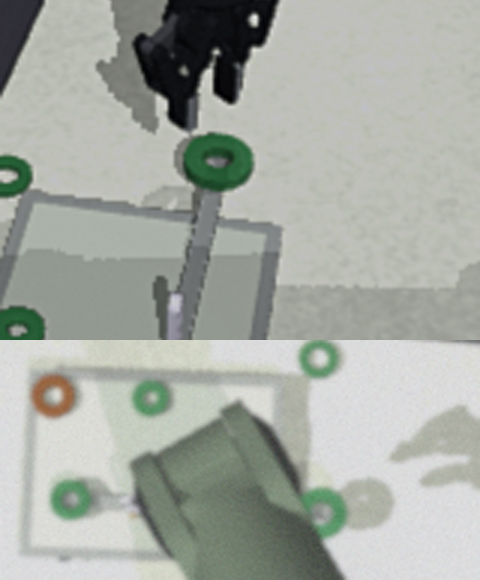

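```bash
python3 - <<'E'
from h import *
T=dict(np.load('/tmp/t25.npz'));S=dict(np.load('/tmp/s25.npz'))
pb=ring(S,(355,238,390,270),.050);print('bigS',pb)
print('small T',ring(T,(205,260,232,290),.047)); print('small S',ring(S,(325,325,385,385),.046))
b=S['img'][275:385,320:400];cv2.imwrite('pics/s25h.png',cv2.resize(b,None,fx=5,fy=5,interpolation=cv2.INTER_CUBIC))
E
```

```text
bigS (array([ 0.5109, -0.0402]), np.float64(0.016838719202638328))
small T (array([0.5234, 0.2636]), np.float64(0.020388486582807154))
small S (array([0.5244, 0.2651]), np.float64(0.02411891424200677))
```

View pics/s25h.png

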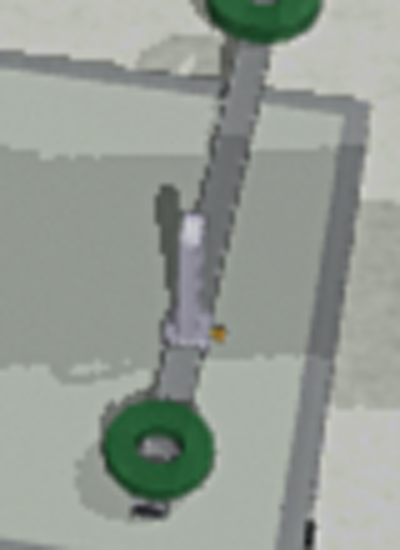

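```bash
python3 - <<'E'
from h import *
T=dict(np.load('/tmp/t25.npz'));S=dict(np.load('/tmp/s25.npz'))
b,_=ring(S,(345,235,398,275),.050);print('bigS',b,_)
sS,_=ring(S,(325,325,385,385),.046)
u=(b-sS)/np.linalg.norm(b-sS);mid=(b+sS)/2;print(u,mid,np.linalg.norm(b-sS))
c=lambda x,y:(320+(x+.5)/5-.5,275+(y+.5)/5-.5)
for n,p,z in(('top',c(192,214),.113),('topin',c(192,236),.110),('leg near foot',c(187,325),.042),('saddle near end top',c(187,345),.042)):
    X=onz(S,*p,z);print(n,X,(X[:2]-mid)@u)
T6=dict(np.load('/tmp/s6.npz'))
E
```

```text
bigS [ 0.5099 -0.0319] 0.02289180394836337
[-0.0488 -0.9988] [0.5171 0.1166] 0.2973932216903367
top [0.521 0.19  0.113] -0.07347288083199074
topin [0.5197 0.1999 0.11  ] -0.0832947380496025
leg near foot [0.5208 0.1924 0.042 ] -0.07588589457150967
saddle near end top [0.5194 0.2038 0.042 ] -0.0871823583291362
```

```bash
python3 - <<'E'
from h import *
plan([0.5205,0.1928,0.15],toolR(87.2),5,3)
E
```

```text
[1.48, 2.06, 0.63, 0.0, 0.08, -7.09, 3.0] ,
[1.21, 2.23, 0.63, 0.0, 0.08, -7.09, 3.0] ,
[0.92, 2.36, 0.63, 0.0, 0.08, -7.09, 3.0] ,
[0.62, 2.46, 0.63, 0.0, 0.08, -7.09, 3.0] ,
[0.32, 2.52, 0.63, 0.0, 0.08, -7.09, 3.0] ,
```

carry_out:
  commands:
    - [[1.5,2.0,0.4,0,0,-7.1,3],[1.2,2.2,0.6,0,0,-7.1,3],[0.9,2.4,0.6,0,0,-7.1,3],[0.6,2.5,0.6,0,0,-7.1,3],[0.3,2.5,0.6,0,0,-7.1,3],[0,0.5,0,0,0,0,3]]

```text
t: 26.35
ee_pos: [0.5228, 0.1992, 0.1542]
tool_rot: [0.03, 1.0, -0.002, 0.004]
wrist_force: [-0.0, -1.0, -0.5]
grip_width: 0.0301
```

```bash
python3 - <<'E'
from h import *
s=st()
plan([0.5205,0.1928,0.13],toolR(87.2),1,3)
E
```

```text
t 26.35 p [0.5228 0.1992 0.1542] q [ 0.0301  0.9995 -0.0019  0.0044] F [-0.0013 -1.0216 -0.4695] w 0.0301
j [-0.0229  0.5788 -0.632   1.8293  0.4465  0.8729  0.6411]
[[-0.9982  0.0601  0.0086]
 [ 0.0601  0.9982 -0.004 ]
 [-0.0088 -0.0035 -1.    ]]
[0.22, -0.64, 2.42, -0.2, 0.51, -0.65, 3.0] ,
```

carry_out:
  commands:
    - [[0.2,-0.65,2.0,-0.2,0.5,-0.6,3],[0,0,0.3,0,0,0,3]]

```text
t: 26.55
ee_pos: [0.5207, 0.1932, 0.1314]
tool_rot: [0.029, 1.0, -0.0, 0.0]
wrist_force: [-0.8, -0.8, -0.4]
grip_width: 0.0299
```

```bash
python3 - <<'E'
from h import *
s=st()
S=snap('side');b=S['img'][235:385,320:420];cv2.imwrite('pics/s27h.png',cv2.resize(b,None,fx=4,fy=4,interpolation=cv2.INTER_CUBIC))
plan([0.5205,0.1928,0.05],toolR(87.2),3,3)
E
```

```text
t 26.55 p [0.5207 0.1932 0.1314] q [ 0.0295  0.9996 -0.0001  0.0003] F [-0.775  -0.7623 -0.3743] w 0.0299
j [-0.0209  0.6074 -0.6185  1.8513  0.4654  0.8306  0.6357]
[[-0.9983  0.0589  0.0007]
 [ 0.0589  0.9983 -0.0001]
 [-0.0007 -0.0001 -1.    ]]
[0.03, -0.05, 2.74, 0.02, 0.04, -0.19, 3.0] ,
[0.03, -0.05, 2.74, 0.02, 0.04, -0.19, 3.0] ,
[0.03, -0.04, 2.74, 0.02, 0.04, -0.19, 3.0] ,
```

View pics/s27h.png

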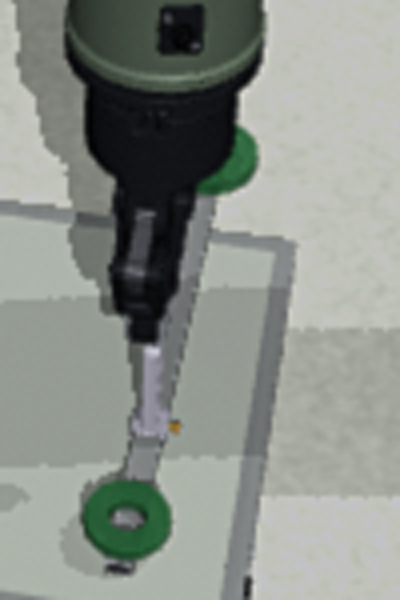

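The fingers are right above the bail (zoom (148,345)). Descending over it.

carry_out:
  commands:
    - [[0,0,2.6,0,0,-0.2,3],[0,0,2.6,0,0,-0.2,3],[0,-0.05,2.0,0,0,-0.2,3],[0,-0.05,0.6,0,0,0,3],[0,0,0,0,0,0,3]]

```text
t: 27.1
ee_pos: [0.5249, 0.1922, 0.057]
tool_rot: [0.033, 0.999, 0.0, 0.005]
wrist_force: [0.6, 0.6, 0.3]
grip_width: 0.0298
```

```bash
python3 - <<'E'
from h import *
s=st()
S=snap('side');b=S['img'][235:385,320:420];cv2.imwrite('pics/s28h.png',cv2.resize(b,None,fx=4,fy=4,interpolation=cv2.INTER_CUBIC))
E
```

```text
t 27.1 p [0.5249 0.1922 0.057 ] q [0.0332 0.9994 0.0004 0.0046] F [0.5569 0.5743 0.3492] w 0.0298
j [-0.0758  0.7133 -0.5405  1.8877  0.5659  0.6882  0.5494]
[[-0.9978  0.0664  0.0093]
 [ 0.0664  0.9978  0.0004]
 [-0.0092  0.001  -1.    ]]
```

View pics/s28h.png

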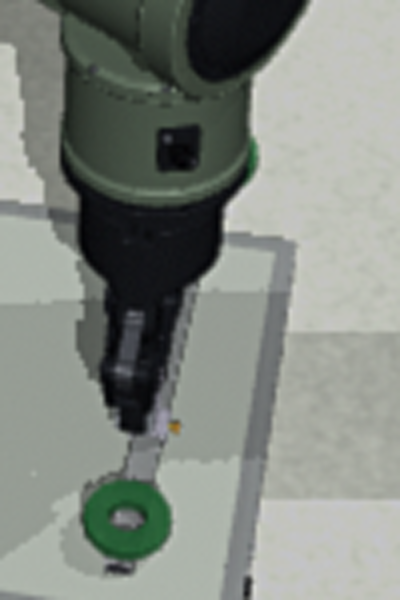

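carry_out:
  commands:
    - [[0.45,0,0.7,0,0.5,-0.4,3],[0,0,0,0,0,0,2],[0,0,0,0,0,0,2]]
  force: 20

```text
t: 27.45
ee_pos: [0.5216, 0.1929, 0.0525]
tool_rot: [0.03, 1.0, 0.001, 0.002]
wrist_force: [-0.6, -0.1, 0.3]
grip_width: 0.02
```

```bash
python3 - <<'E'
from h import *
s=st()
E
```

```text
t 27.45 p [0.5216 0.1929 0.0525] q [0.0304 0.9995 0.001  0.0017] F [-0.6012 -0.0604  0.3497] w 0.02
j [-0.0767  0.7198 -0.5409  1.8925  0.5683  0.6823  0.5504]
[[-0.9981  0.0607  0.0035]
 [ 0.0607  0.9982  0.0019]
 [-0.0034  0.0021 -1.    ]]
```

carry_out:
  commands:
    - [[0,0,0.45,0,0.2,0,2],[0.05,-0.8,0,0,0,0,2],[0,-1.2,0,0,0,0,2],[0,-1.2,0,0,0,0,2],[0,-1.2,0,0,0,0,2],[0,-1.2,0,0,0,0,2],[0,-1.2,0,0,0,0,2],[0,-1.0,0,0,0,0,2],[0,0,0,0,0,0,2]]

```text
t: 28.35
ee_pos: [0.5163, 0.1064, 0.0483]
tool_rot: [0.032, 0.999, 0.001, 0.001]
wrist_force: [0.7, 0.1, 0.1]
grip_width: 0.0199
```

```bash
python3 - <<'E'
from h import *
s=st()
T,S=look('29')
sS,_=ring(S,(325,320,385,390),.046);print('small S',sS,_)
sT,_=ring(T,(200,250,232,290),.047);print('small T',sT,_)
plan([.5165,.0918,.048],toolR(87.2),2,2)
E
```

```text
t 28.35 p [0.5163 0.1064 0.0483] q [0.0318 0.9995 0.0009 0.0005] F [0.6953 0.1443 0.0697] w 0.0199
j [ 0.0768  0.6961 -0.5378  1.9671  0.5848  0.6343  0.6655]
[[-0.998   0.0635  0.0011]
 [ 0.0635  0.998   0.0019]
 [-0.001   0.0019 -1.    ]]
small S [0.5241 0.2651] 0.024113091567671652
small T [0.5233 0.2634] 0.020463094323836476
[-0.05, -0.81, 0.01, 0.08, 0.04, -0.38, 2.0] ,
[-0.05, -0.81, 0.02, 0.08, 0.04, -0.38, 2.0] ,
```

View pics/c29.png

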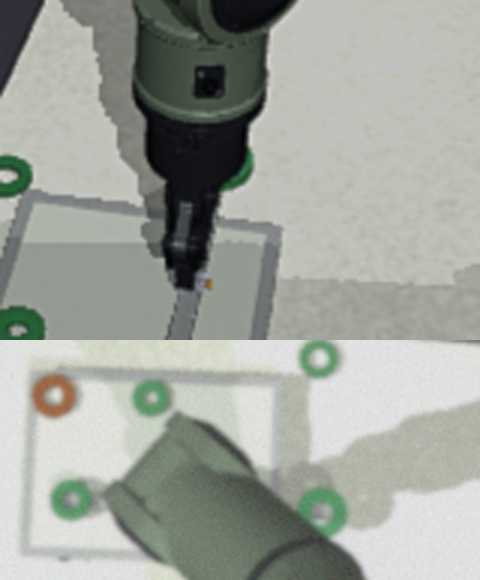

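The bar did not move (small ring still at y=0.265); only the hanger slides. Going on to the target.

carry_out:
  commands:
    - [[-0.05,-0.8,0,0,0,-0.3,2],[-0.05,-0.6,0,0,0,-0.3,2],[0,0,0,0,0,0,2]]

```text
t: 28.75
ee_pos: [0.5165, 0.0945, 0.0483]
tool_rot: [0.024, 1.0, 0.002, 0.001]
wrist_force: [0.6, -0.0, -0.2]
grip_width: 0.0196
```

```bash
python3 - <<'E'
from h import *
s=st()
E
```

```text
t 28.75 p [0.5165 0.0945 0.0483] q [0.0242 0.9997 0.0017 0.0007] F [ 0.6161 -0.0478 -0.1608] w 0.0196
j [ 0.1038  0.6947 -0.5427  1.9727  0.5889  0.6316  0.6986]
[[-0.9988  0.0485  0.0014]
 [ 0.0485  0.9988  0.0034]
 [-0.0012  0.0035 -1.    ]]
```

carry_out:
  commands:
    - [[0,-0.4,0,0,0,0,2],[0,0,0,0,0,0,2],[0,0,0,0,0,0,3],[0,0,-2,0,0,0,3],[0,0,-4.5,0,0,0,3],[0,0,-4.5,0,0,0,3],[3,0,-1.5,0,0,0,3],[4.5,0,0,0,0,0,3],[4,0,0,0,0,0,3]]

```text
t: 29.65
ee_pos: [0.4008, 0.097, 0.1773]
tool_rot: [0.025, 1.0, 0.003, 0.001]
wrist_force: [-0.0, 2.1, 1.2]
grip_width: 0.0299
```

```bash
python3 - <<'E'
from h import *
s=st()
T,S=look('30')
b=S['img'][225:385,300:420];cv2.imwrite('pics/s30h.png',cv2.resize(b,None,fx=5,fy=5,interpolation=cv2.INTER_CUBIC)[:800])
b=T['img'][245:305,190:350];cv2.imwrite('pics/t30h.png',cv2.convertScaleAbs(cv2.resize(b,None,fx=5,fy=5,interpolation=cv2.INTER_CUBIC),alpha=1.5))
E
```

```text
t 29.65 p [0.4008 0.097  0.1773] q [0.0245 0.9997 0.003  0.0006] F [-0.022   2.0502  1.2176] w 0.0299
j [ 0.2476  0.3424 -0.752   2.1584  0.3349  0.7531  0.7994]
[[-0.9988  0.049   0.0012]
 [ 0.049   0.9988  0.0059]
 [-0.001   0.006  -1.    ]]
```

View pics/s30h.png

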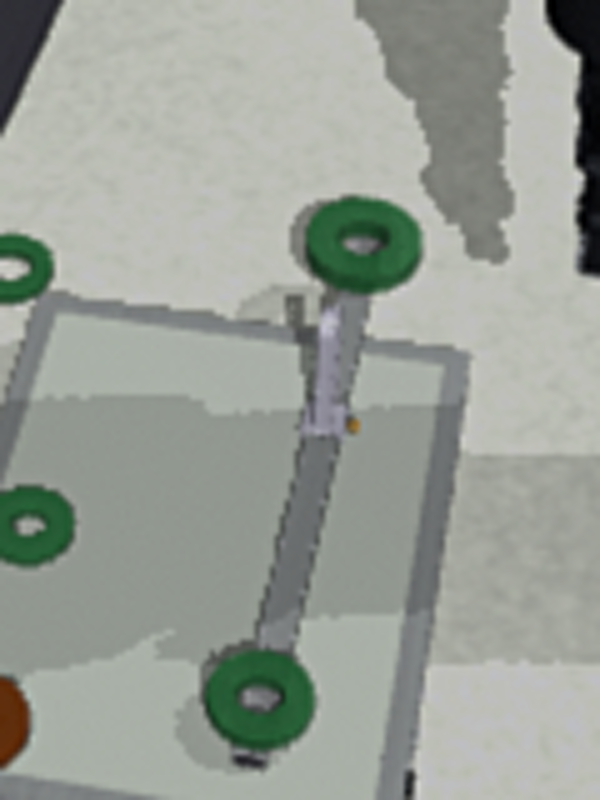

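View pics/t30h.png

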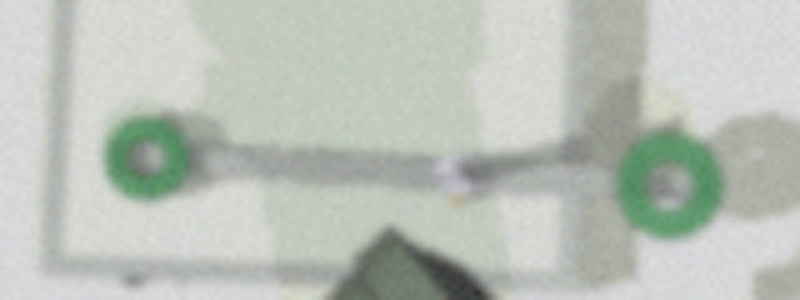

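Both views show the hanger between the rings: side zoom foot near (323,420), top zoom patch at (453,175). Rings are at top zoom (148,157) and (670,184).

```bash
python3 - <<'E'
from h import *
T=dict(np.load('/tmp/t30.npz'));S=dict(np.load('/tmp/s30.npz'))
sS,r1=ring(S,(325,320,385,390),.046);bS,r2=ring(S,(355,255,395,290),.050)
sT,r3=ring(T,(205,260,232,290),.047);bT,r4=ring(T,(310,265,340,298),.051)
print(sS,r1,bS,r2,sT,r3,bT,r4)
for n,s,b in(('S',sS,bS),('T',sT,bT)):
    print(n,np.linalg.norm(b-s),(s+b)/2,np.degrees(np.arctan2(*(b-s)[::-1])))
uS=(bS-sS)/np.linalg.norm(bS-sS);uT=(bT-sT)/np.linalg.norm(bT-sT);mS=(sS+bS)/2;mT=(sT+bT)/2
c=lambda x,y:(300+(x+.5)/5-.5,225+(y+.5)/5-.5)
t=lambda x,y:(190+(x+.5)/5-.5,245+(y+.5)/5-.5)
for n,p,z in(('S top outer arc',c(329,306),.113),('S near leg foot',c(325,408),.042),('S saddle near end top',c(323,431),.042)):
    print(n,(onz(S,*p,z)[:2]-mS)@uS)
for n,p,z in(('T right end saddle',t(472,178),.042),('T left',t(436,175),.042),('T left z.1',t(436,175),.10)):
    print(n,(onz(T,*p,z)[:2]-mT)@uT)
# same for saddle in earlier (s25) for reference
E
```

```text
[0.5242 0.2651] 0.02413314941282884 [ 0.5087 -0.0208] 0.031617351441030866 [0.5232 0.2634] 0.02034840385853073 [ 0.5072 -0.0252] 0.02662570258279173
S 0.2862529177574608 [0.5165 0.1221] -93.11084991046805
T 0.2890433446443096 [0.5152 0.1191] -93.16579079957704
S top outer arc 0.03169740919656568
S near leg foot 0.034548643326028805
S saddle near end top 0.01961019935517086
T right end saddle 0.035207515373500496
T left 0.015148392633591414
T left z.1 0.018761673357305036
```

Both views put the hanger at about +25 to +29 mm, so the target is met to within a millimetre or two. Now to measure the hook from the same pictures.

```bash
python3 - <<'E'
from h import *
T=dict(np.load('/tmp/t30.npz'));S=dict(np.load('/tmp/s30.npz'))
a=T['img'][155:245,350:450];cv2.imwrite('pics/t30k.png',cv2.convertScaleAbs(cv2.resize(a,None,fx=6,fy=6,interpolation=cv2.INTER_CUBIC),alpha=1.6))
b=S['img'][145:195,270:360];cv2.imwrite('pics/s30k.png',cv2.resize(b,None,fx=8,fy=8,interpolation=cv2.INTER_CUBIC))
E
```

```text
(no output)
```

View pics/t30k.png

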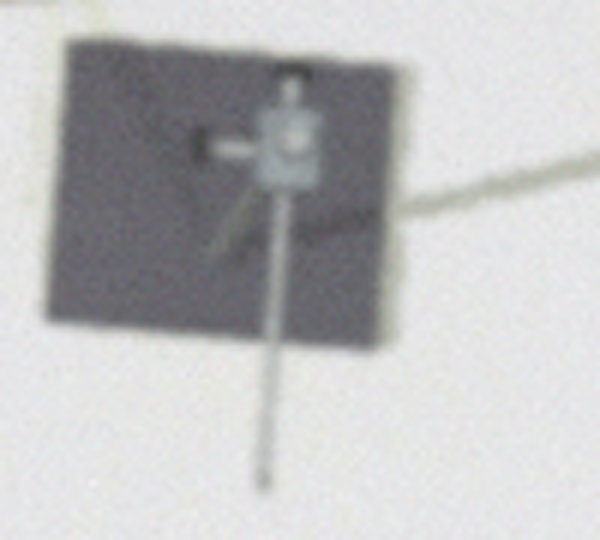

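View pics/s30k.png

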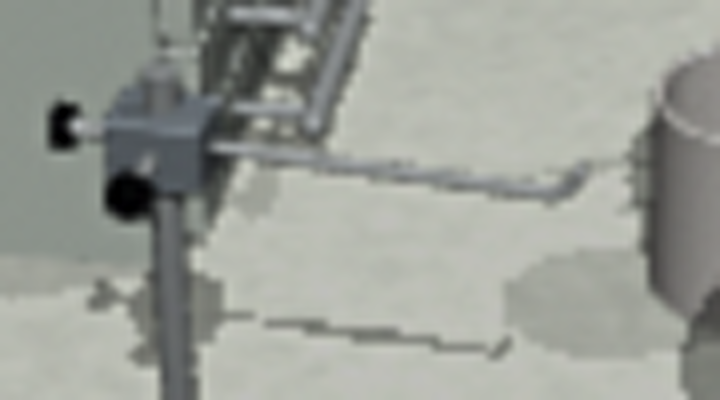

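```bash
python3 - <<'E'
from h import *
T=dict(np.load('/tmp/t30.npz'));S=dict(np.load('/tmp/s30.npz'))
t=lambda x,y:(350+(x+.5)/6-.5,155+(y+.5)/6-.5)
c=lambda x,y:(270+(x+.5)/8-.5,145+(y+.5)/8-.5)
for n,p,z in(('boss front',t(284,190),.245),('mid',t(272,350),.245),('end',t(264,485),.245),('tip z.255',t(264,490),.255)): print('T',n,onz(T,*p,z))
for n,p,z in(('boss front',c(215,148),.245),('mid',c(390,168),.245),('bend',c(552,189),.245),('tip',c(582,168),.2575)): print('S',n,onz(S,*p,z))
print(tri(T,t(264,487),S,c(560,190)),tri(T,t(264,487),S,c(582,168)),tri(T,t(284,190),S,c(215,148)))
E
```

```text
T boss front [ 0.736  -0.2051  0.245 ]
T mid [ 0.6691 -0.1989  0.245 ]
T end [ 0.6132 -0.1947  0.245 ]
T tip z.255 [ 0.6101 -0.1932  0.255 ]
S boss front [ 0.7341 -0.2014  0.245 ]
S mid [ 0.6753 -0.1981  0.245 ]
S bend [ 0.6215 -0.1936  0.245 ]
S tip [ 0.611  -0.1876  0.2575]
(array([ 0.6158, -0.1946,  0.2441]), np.float64(0.006482917131212344)) (array([ 0.6116, -0.1934,  0.2539]), np.float64(0.0003630995079129159)) (array([ 0.7358, -0.2056,  0.2424]), np.float64(0.0014229457996044405))
```

```bash
python3 - <<'E'
from h import *
plan([.514,.0915,.135],toolR(86.9),3,3)
E
```

```text
[-3.86, 0.01, 1.4, 0.07, -0.01, 0.14, 3.0] ,
[-3.86, 0.02, 1.4, 0.07, -0.01, 0.14, 3.0] ,
[-3.86, 0.03, 1.41, 0.07, -0.01, 0.14, 3.0] ,
```

carry_out:
  commands:
    - [[-2.5,0,0.3,0,0,0,3],[-4,0,0.8,0,0,0,3],[-3.5,0,1.3,0,0,0,3],[-1.2,0,0.8,0,0,0,3],[0,0,0,0,0,0,3]]

```text
t: 30.25
ee_pos: [0.5148, 0.091, 0.1451]
tool_rot: [0.023, 1.0, 0.001, 0.002]
wrist_force: [-0.4, 0.1, 1.1]
grip_width: 0.03
```

```bash
python3 - <<'E'
from h import *
st()
plan([.514,.0915,.058],toolR(86.9),4,3)
E
```

```text
t 30.25 p [0.5148 0.091  0.1451] q [0.0227 0.9997 0.0005 0.0016] F [-0.4455  0.0635  1.0612] w 0.03
j [ 0.1989  0.5483 -0.6593  1.9263  0.4545  0.8155  0.8178]
[[-0.999   0.0455  0.0032]
 [ 0.0455  0.999   0.0009]
 [-0.0032  0.0011 -1.    ]]
[0.03, 0.01, 2.18, 0.02, 0.05, 0.12, 3.0] ,
[0.03, 0.01, 2.18, 0.02, 0.05, 0.12, 3.0] ,
[0.03, 0.01, 2.18, 0.02, 0.05, 0.12, 3.0] ,
[0.02, 0.01, 2.18, 0.02, 0.05, 0.12, 3.0] ,
```

carry_out:
  commands:
    - [[0.1,0,2.2,0,0,0,3],[0.1,0,2.2,0,0,0,3],[0.1,0,2.2,0,0,0,3],[0.1,0,1.6,0,0,0,3],[0,0,0,0,0,0,3]]

```text
t: 30.75
ee_pos: [0.5079, 0.0925, 0.0624]
tool_rot: [0.022, 1.0, 0.001, 0.002]
wrist_force: [-0.5, 0.6, 0.5]
grip_width: 0.0297
```

```bash
python3 - <<'E'
from h import *
st()
plan([.514,.0915,.055],toolR(86.9),1,3)
E
```

```text
t 30.75 p [0.5079 0.0925 0.0624] q [0.0218 0.9998 0.0009 0.0016] F [-0.469   0.6021  0.477 ] w 0.0297
j [ 0.1227  0.6638 -0.5674  1.9913  0.5806  0.647   0.7036]
[[-0.999   0.0437  0.0032]
 [ 0.0437  0.999   0.0017]
 [-0.0031  0.0018 -1.    ]]
[-0.61, -0.07, 0.75, 0.1, 0.18, 0.6, 3.0] ,
```

carry_out:
  commands:
    - [[-0.6,-0.1,0.7,0,0,0.6,3],[0,0,0,0,0,0,2.4]]

```text
t: 30.95
ee_pos: [0.5142, 0.0915, 0.0566]
tool_rot: [0.027, 1.0, 0.001, 0.002]
wrist_force: [1.1, -0.1, -0.1]
grip_width: 0.024
```

```bash
python3 - <<'E'
from h import *
st()
plan([.514,.0913,.055],toolR(86.9),1,3)
E
```

```text
t 30.95 p [0.5142 0.0915 0.0566] q [0.0273 0.9996 0.001  0.002 ] F [ 1.063  -0.1025 -0.0885] w 0.024
j [ 0.1186  0.6787 -0.5574  1.979   0.5865  0.6427  0.6958]
[[-0.9985  0.0545  0.0041]
 [ 0.0545  0.9985  0.0018]
 [-0.004   0.002  -1.    ]]
[0.02, -0.02, 0.16, 0.12, 0.23, -0.02, 3.0] ,
```

Aligned to within 0.2 mm. Pinching the legs and lifting a little.

carry_out:
  commands:
    - [[0,0,0.15,0,0.2,0,1.9],[0,0,0,0,0,0,1.2],[0,0,0,0,0,0,1.2],[0,0,0,0,0,0,1.2],[0,0,-0.5,0,0,0,1.2],[0,0,-1.0,0,0,0,1.2],[0,0,0,0,0,0,1.2]]
  force: 40

```text
t: 31.65
ee_pos: [0.5148, 0.0915, 0.0732]
tool_rot: [0.027, 1.0, 0.001, 0.001]
wrist_force: [0.2, 1.2, -1.8]
grip_width: 0.0175
```

```bash
python3 - <<'E'
from h import *
s=st();print(s['torque'])
T,S=look('31')
b=S['img'][225:385,300:420];cv2.imwrite('pics/s31h.png',cv2.resize(b,None,fx=3.7,fy=3.7,interpolation=cv2.INTER_CUBIC))
E
```

```text
t 31.65 p [0.5148 0.0915 0.0732] q [0.0274 0.9996 0.0012 0.0011] F [ 0.2132  1.2184 -1.7615] w 0.0175
j [ 0.1363  0.6546 -0.5804  1.9694  0.5591  0.6775  0.72  ]
[[-0.9985  0.0548  0.0022]
 [ 0.0548  0.9985  0.0023]
 [-0.0021  0.0025 -1.    ]]
[ 0.0046  0.0144 -0.0248]
```

View pics/s31h.png

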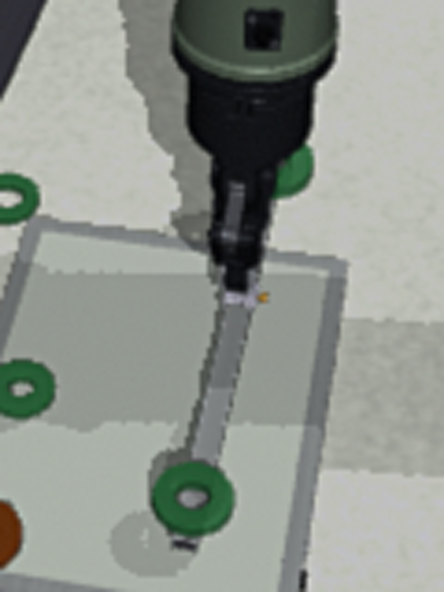

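It lifts level with near-zero torque. Carrying it up and across to in front of the hook's free end.

```bash
python3 - <<'E'
from h import *
plan([.55,-.189,.208],toolR(85.2),10,1.2)
E
```

```text
[-0.51, -2.78, -1.36, 0.01, 0.01, 0.16, 1.2] ,
[-0.52, -2.77, -1.36, 0.01, 0.01, 0.16, 1.2] ,
[-0.53, -2.77, -1.36, 0.01, 0.01, 0.16, 1.2] ,
[-0.53, -2.77, -1.36, 0.01, 0.01, 0.16, 1.2] ,
[-0.54, -2.77, -1.36, 0.01, 0.01, 0.16, 1.2] ,
[-0.55, -2.77, -1.36, 0.01, 0.01, 0.16, 1.2] ,
[-0.56, -2.77, -1.36, 0.01, 0.01, 0.16, 1.2] ,
[-0.57, -2.77, -1.36, 0.01, 0.01, 0.16, 1.2] ,
[-0.57, -2.77, -1.36, 0.01, 0.01, 0.16, 1.2] ,
[-0.58, -2.76, -1.36, 0.01, 0.01, 0.16, 1.2] ,
```

carry_out:
  commands:
    - [[-0.2,-0.5,-1.2,0,0,0,1.2],[-0.3,-1.5,-2.0,0,0,0.2,1.2],[-0.5,-2.5,-2.0,0,0,0.2,1.2],[-0.5,-3,-2.0,0,0,0.2,1.2],[-0.5,-3,-2.0,0,0,0.2,1.2],[-0.5,-3,-1.8,0,0,0.2,1.2],[-0.5,-3,-1.3,0,0,0.2,1.2],[-0.5,-3,-0.6,0,0,0.2,1.2],[-0.5,-3,0,0,0,0.2,1.2],[-0.5,-2.5,0,0,0,0.2,1.2],[-0.3,-1.5,0,0,0,0,1.2],[0,-0.5,0,0,0,0,1.2]]

```text
t: 32.95
ee_pos: [0.5428, -0.1948, 0.2134]
tool_rot: [0.042, 0.999, 0.001, 0.001]
wrist_force: [-0.3, 0.2, -2.7]
grip_width: 0.0173
```

```bash
python3 - <<'E'
from h import *
s=st();print(s['torque'])
plan([.55,-.189,.208],toolR(85.2),2,1.2)
E
```

```text
t 32.95 p [ 0.5428 -0.1948  0.2134] q [0.042  0.9991 0.0011 0.0009] F [-0.3088  0.2326 -2.6777] w 0.0173
j [ 0.7077  0.5344 -0.6606  1.7262  0.3753  1.0095  1.3988]
[[-0.9965  0.084   0.0019]
 [ 0.084   0.9965  0.0021]
 [-0.0017  0.0023 -1.    ]]
[-0.0076  0.0454  0.0037]
[-0.33, 0.32, 0.27, 0.07, 0.05, -0.01, 1.2] ,
[-0.33, 0.32, 0.27, 0.07, 0.05, -0.01, 1.2] ,
```

carry_out:
  commands:
    - [[-0.3,0.3,0.25,0,0,0,1.2],[-0.3,0.3,0.2,0,0,0,1.2],[0,0,0,0,0,0,1.2]]

```text
t: 33.25
ee_pos: [0.5497, -0.1865, 0.2088]
tool_rot: [0.041, 0.999, 0.002, 0.001]
wrist_force: [0.2, -0.1, -1.7]
grip_width: 0.0176
```

```bash
python3 - <<'E'
from h import *
s=st();print(s['torque'])
S=snap('side');T=snap('top')
np.savez('/tmp/s33.npz',**S);np.savez('/tmp/t33.npz',**T)
cv2.imwrite('pics/s33.png',cv2.resize(S['img'][110:270,270:430],None,fx=3.7,fy=3.7,interpolation=cv2.INTER_CUBIC))
cv2.imwrite('pics/t33.png',cv2.convertScaleAbs(cv2.resize(T['img'][160:300,320:480],None,fx=4,fy=4,interpolation=cv2.INTER_CUBIC),alpha=1.5))
p=np.array(s['ee_pos']);print('TCP px',proj(S,p),proj(T,p))
E
```

```text
t 33.25 p [ 0.5497 -0.1865  0.2088] q [0.041  0.9992 0.0018 0.0007] F [ 0.1934 -0.0713 -1.7155] w 0.0176
j [ 0.6873  0.5459 -0.6584  1.7205  0.3812  1.006   1.381 ]
[[-0.9966  0.0819  0.0016]
 [ 0.0819  0.9966  0.0035]
 [-0.0013  0.0036 -1.    ]]
[-0.0352  0.0606 -0.0263]
TCP px [365.4395 183.8502] [388.8064 262.2322]
```

View pics/s33.png

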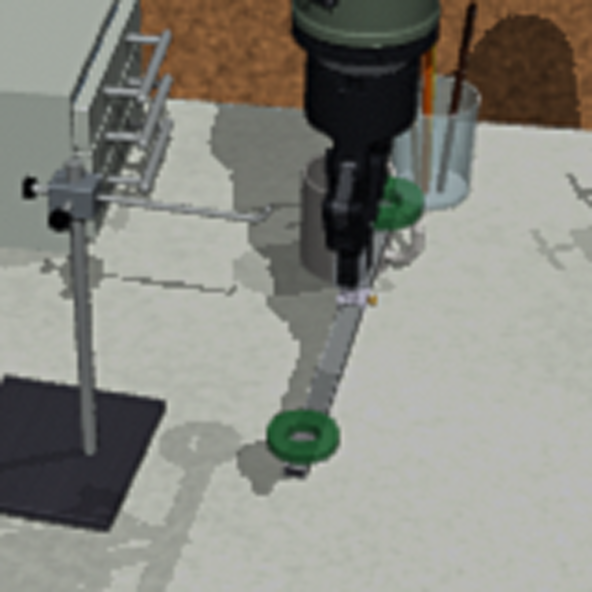

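View pics/t33.png

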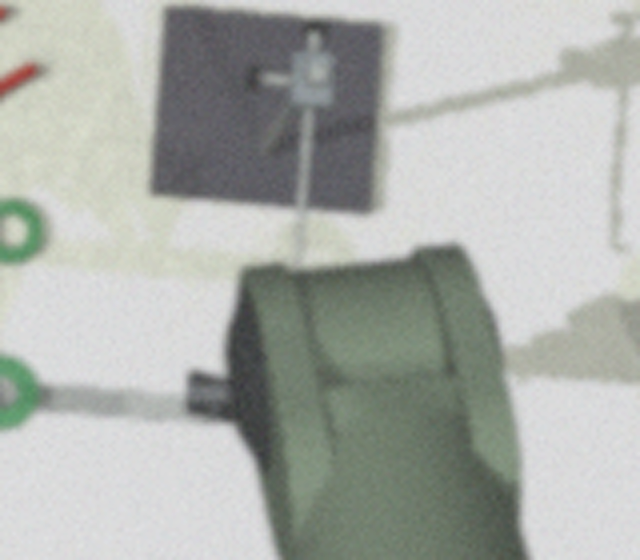

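The side view shows the bail held in front of the hook; the hook tip is at zoom (267,212). The pose matches the TCP projection within about 2 mm. I'll align with the rod's line, advance to just short of the tip, and look again.

```bash
python3 - <<'E'
from h import *
plan([.598,-.194,.209],toolR(85.2),4,1.2)
E
```

```text
[-1.22, -0.08, 0.0, 0.05, 0.02, 0.02, 1.2] ,
[-1.22, -0.07, 0.0, 0.05, 0.02, 0.02, 1.2] ,
[-1.22, -0.07, 0.0, 0.05, 0.02, 0.02, 1.2] ,
[-1.22, -0.07, -0.0, 0.05, 0.02, 0.02, 1.2] ,
```

carry_out:
  commands:
    - [[-0.8,-0.1,0,0.1,0,0,1.2],[-1.2,-0.1,0,0.1,0,0,1.2],[-1.2,-0.1,0,0,0,0,1.2],[-1.0,0,0,0,0,0,1.2],[0,0,0,0,0,0,1.2]]

```text
t: 33.85
ee_pos: [0.5944, -0.1922, 0.2094]
tool_rot: [0.04, 0.999, -0.0, 0.001]
wrist_force: [0.3, 0.3, -2.6]
grip_width: 0.0175
```

```bash
python3 - <<'E'
from h import *
s=st();print(s['torque'])
S=snap('side')
np.savez('/tmp/s34.npz',**S)
cv2.imwrite('pics/s34.png',cv2.resize(S['img'][130:220,300:400],None,fx=6,fy=6,interpolation=cv2.INTER_CUBIC))
p=np.array(s['ee_pos']);print('TCP px',proj(S,p))
plan([.598,-.194,.209],toolR(85.2),1,1.2)
E
```

```text
t 33.85 p [ 0.5944 -0.1922  0.2094] q [ 0.0399  0.9992 -0.0005  0.0009] F [ 0.3301  0.266  -2.5852] w 0.0175
j [ 0.6379  0.611  -0.64    1.6015  0.404   1.0627  1.3768]
[[-0.9968  0.0798  0.0018]
 [ 0.0798  0.9968 -0.001 ]
 [-0.0018 -0.0009 -1.    ]]
[0.047  0.066  0.0184]
TCP px [348.6372 180.9653]
[-0.43, -0.14, 0.03, -0.05, 0.08, 0.22, 1.2] ,
```

View pics/s34.png

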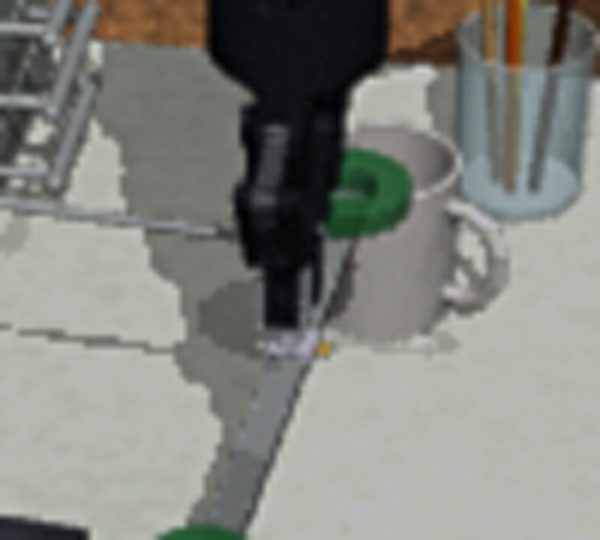

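```bash
python3 - <<'E'
from h import *
S=dict(np.load('/tmp/s34.npz'))
c=lambda x,y:(300+(x+.5)/6-.5,130+(y+.5)/6-.5)
for z in(.1965,):
    X=onz(S,*c(290,356),z);print('saddle near end top edge',X,'-> hanger y',X[1]-.010)
    X=onz(S,*c(290,335),z);print('leg foot near face',X,X[1]-.009)
# rod in this same view, z=.245
for p in[(20,207),(120,219),(225,232)]: print('rod',onz(S,*c(*p),.245))
s=env.get_state();print(s['ee_pos'],s['t'])
E
```

```text
saddle near end top edge [ 0.5937 -0.1743  0.1965] -> hanger y -0.1842990717429509
leg foot near face [ 0.5959 -0.1904  0.1965] -0.1994459257728881
rod [ 0.7163 -0.199   0.245 ]
rod [ 0.6716 -0.1961  0.245 ]
rod [ 0.6252 -0.1927  0.245 ]
[ 0.5938 -0.1922  0.2093] 33.9
```

Geometrically aligned to within 1–2 mm, with 4.5 mm of clearance each side. I'll advance along the rod slowly while watching the force.

carry_out:
  commands:
    - [[-0.7,0,0,0,0,0,1.2],[-0.7,0,0,0,0,0,1.2],[-0.7,0,0,0,0,0,1.2],[0,0,0,0,0,0,1.2]]

```text
t: 34.3
ee_pos: [0.616, -0.1941, 0.2094]
tool_rot: [0.04, 0.999, -0.001, 0.0]
wrist_force: [0.1, 0.2, -2.8]
grip_width: 0.0174
```

```bash
python3 - <<'E'
from h import *
s=st();print(s['torque'])
S=snap('side');np.savez('/tmp/s35.npz',**S)
cv2.imwrite('pics/s35.png',cv2.resize(S['img'][130:260,290:410],None,fx=4.5,fy=4.5,interpolation=cv2.INTER_CUBIC))
E
```

```text
t 34.3 p [ 0.616  -0.1941  0.2094] q [ 0.04    0.9992 -0.0007  0.0005] F [ 0.0722  0.2095 -2.7652] w 0.0174
j [ 0.6143  0.6433 -0.632   1.5411  0.4122  1.092   1.3768]
[[-0.9968  0.0799  0.0009]
 [ 0.0799  0.9968 -0.0013]
 [-0.001  -0.0013 -1.    ]]
[-0.0175  0.0238 -0.0153]
```

View pics/s35.png

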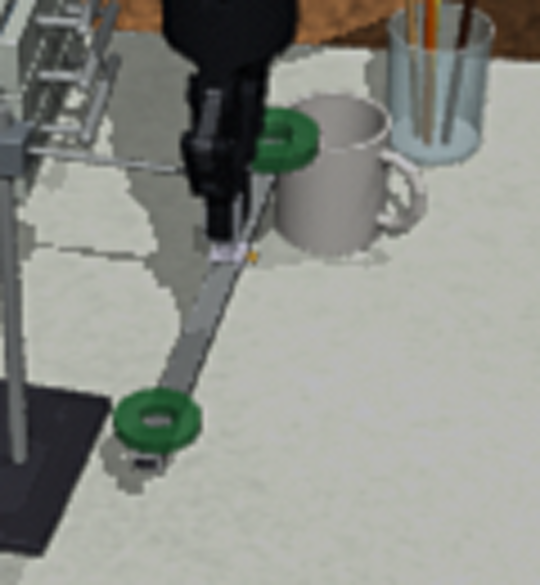

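No contact. Continuing to the seat.

carry_out:
  commands:
    - [[-0.7,0,0,0,0,0,1.2],[-0.7,0,0,0,0,0,1.2],[-0.5,0,0,0,0,0,1.2],[0,0,0,0,0,0,1.2]]

```text
t: 34.75
ee_pos: [0.6359, -0.1958, 0.2095]
tool_rot: [0.04, 0.999, -0.001, 0.0]
wrist_force: [1.0, 0.2, -2.2]
grip_width: 0.0174
```

```bash
python3 - <<'E'
from h import *
s=st();print(s['torque'])
S=snap('side');T=snap('top');np.savez('/tmp/s36.npz',**S)
cv2.imwrite('pics/s36.png',cv2.resize(S['img'][130:260,280:400],None,fx=4.5,fy=4.5,interpolation=cv2.INTER_CUBIC))
cv2.imwrite('pics/t36.png',cv2.convertScaleAbs(cv2.resize(T['img'][160:300,320:480],None,fx=3.5,fy=3.5,interpolation=cv2.INTER_CUBIC),alpha=1.5))
E
```

```text
t 34.75 p [ 0.6359 -0.1958  0.2095] q [ 0.0401  0.9992 -0.0008  0.0003] F [ 1.0365  0.2427 -2.2295] w 0.0174
j [ 0.5927  0.6735 -0.6246  1.4834  0.4191  1.1195  1.3785]
[[-0.9968  0.0801  0.0005]
 [ 0.0801  0.9968 -0.0016]
 [-0.0007 -0.0015 -1.    ]]
[-0.0056  0.1037  0.0045]
```

View pics/s36.png

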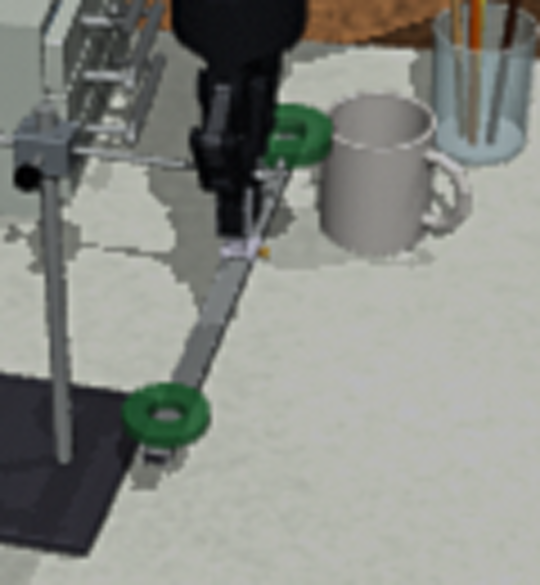

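View pics/t36.png

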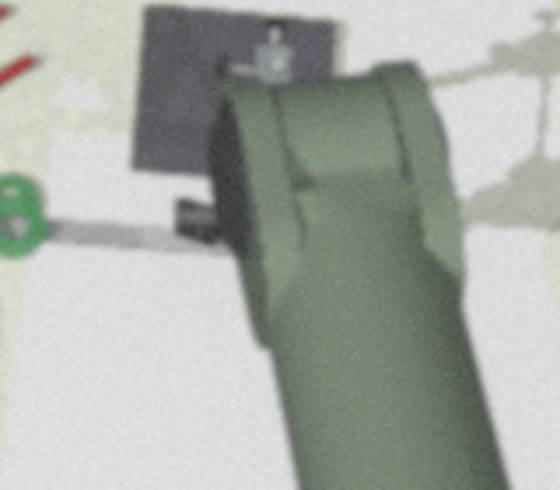

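The hook tip now shows past the finger on the robot's side (zoom (272,178)), so the rod is through the bail. Lowering onto the rod.

carry_out:
  commands:
    - [[0,0,0.6,0,0,0,1.2],[0,0,0.6,0,0,0,1.2],[0,0,0.2,0,0,0,1.2],[0,0,0,0,0,0,1.2]]

```text
t: 35.25
ee_pos: [0.6346, -0.196, 0.1939]
tool_rot: [0.04, 0.999, -0.001, -0.0]
wrist_force: [0.4, 0.8, -3.0]
grip_width: 0.0176
```

carry_out:
  commands:
    - [[0,0,0.2,0,0,0,1.2],[0,0,0,0,0,0,1.2]]

```text
t: 35.45
ee_pos: [0.6349, -0.1961, 0.1923]
tool_rot: [0.04, 0.999, -0.001, 0.0]
wrist_force: [-0.3, 0.2, -0.1]
grip_width: 0.0174
```

carry_out:
  commands:
    - [[0,0,0.15,0,0,0,1.2],[0,0,0,0,0,0,1.2]]

```text
t: 35.65
ee_pos: [0.6355, -0.1963, 0.1924]
tool_rot: [0.04, 0.999, -0.001, 0.001]
wrist_force: [0.2, -0.5, -2.3]
grip_width: 0.0174
```

carry_out:
  commands:
    - [[0,0,0.15,0,0,0,1.2],[0,0,0,0,0,0,1.2]]

```text
t: 35.85
ee_pos: [0.6362, -0.1965, 0.1923]
tool_rot: [0.04, 0.999, -0.002, 0.002]
wrist_force: [-0.2, 0.0, -0.8]
grip_width: 0.0173
```

```bash
python3 - <<'E'
from h import *
s=st();print(s['torque'])
S=snap('side')
cv2.imwrite('pics/s37.png',cv2.resize(S['img'][140:210,300:380],None,fx=8,fy=8,interpolation=cv2.INTER_CUBIC))
s=st()
E
```

```text
t 35.85 p [ 0.6362 -0.1965  0.1923] q [ 0.0405  0.9992 -0.0018  0.0023] F [-0.2322  0.0112 -0.8279] w 0.0173
j [ 0.59    0.6884 -0.6174  1.5029  0.4332  1.0838  1.367 ]
[[-0.9967  0.0809  0.0045]
 [ 0.0809  0.9967 -0.0038]
 [-0.0048 -0.0034 -1.    ]]
[-0.0642  0.0208 -0.0165]
t 35.9 p [ 0.6361 -0.1965  0.1922] q [ 0.0405  0.9992 -0.0018  0.0023] F [0.1196 0.0361 3.6568] w 0.0174
j [ 0.5899  0.6885 -0.6174  1.503   0.4331  1.0837  1.367 ]
[[-0.9967  0.0809  0.0044]
 [ 0.0809  0.9967 -0.0037]
 [-0.0047 -0.0034 -1.    ]]
```

View pics/s37.png

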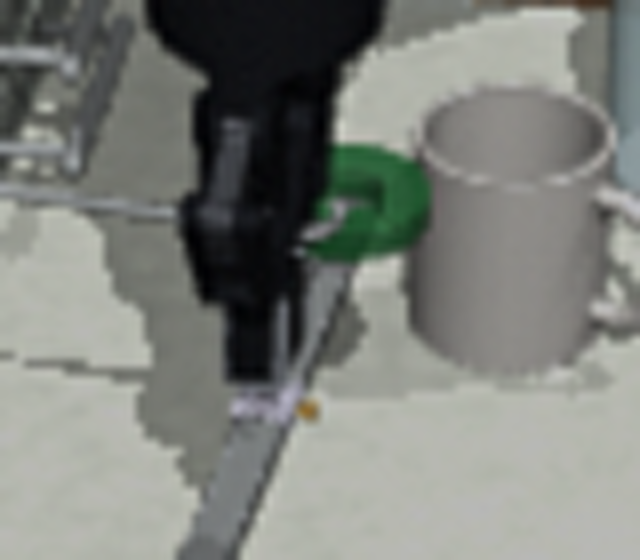

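The bail rests on the rod: z is held at 0.192, as expected, and the load is taken. Releasing gently.

carry_out:
  commands:
    - [[0,0,0,0,0,0,1.8],[0,0,0,0,0,0,2.0],[0,0,0,0,0,0,2.4],[0,0,0,0,0,0,3],[0,0,0,0,0,0,5],[0,0,0,0,0,0,5]]

```text
t: 36.5
ee_pos: [0.6359, -0.1963, 0.1915]
tool_rot: [0.04, 0.999, -0.002, 0.002]
wrist_force: [-0.3, 0.4, 0.5]
grip_width: 0.0498
```

```bash
python3 - <<'E'
from h import *
s=st();print(s['torque'])
S=snap('side');T=snap('top');np.savez('/tmp/s38.npz',**S);np.savez('/tmp/t38.npz',**T)
cv2.imwrite('pics/s38.png',cv2.resize(S['img'][130:260,280:400],None,fx=4.5,fy=4.5,interpolation=cv2.INTER_CUBIC))
E
```

```text
t 36.5 p [ 0.6359 -0.1963  0.1915] q [ 0.0404  0.9992 -0.0016  0.0019] F [-0.319   0.3512  0.5387] w 0.0498
j [ 0.5899  0.6893 -0.6173  1.5035  0.4332  1.0833  1.3669]
[[-0.9967  0.0808  0.0037]
 [ 0.0808  0.9967 -0.0033]
 [-0.0039 -0.003  -1.    ]]
[-0.0029  0.0104  0.0157]
```

View pics/s38.png

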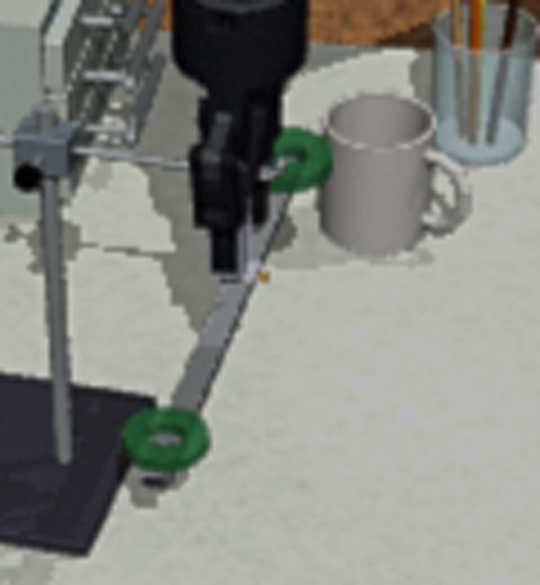

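It hangs. Raising clear, then backing off.

carry_out:
  commands:
    - [[0,0,-1,0,0,0,5],[0,0,-2.5,0,0,0,5],[0,0,-3.5,0,0,0,5],[0,0,-3,0,0,0,5],[2,0,-0.5,0,0,0,5],[4.5,0,0,0,0,0,5],[4.5,0,0,0,0,0,5],[4.5,0,0,0,0,0,5],[4,0,0,0,0,0,5],[0,0,0,0,0,0,5]]

```text
t: 37.6
ee_pos: [0.4345, -0.1778, 0.3045]
tool_rot: [0.04, 0.999, -0.002, 0.003]
wrist_force: [1.6, -0.2, 0.1]
grip_width: 0.0497
```

```bash
python3 - <<'E'
from h import *
s=st()
S=snap('side');T=snap('top');np.savez('/tmp/s39.npz',**S);np.savez('/tmp/t39.npz',**T)
cv2.imwrite('pics/s39.png',cv2.resize(S['img'][120:270,270:400],None,fx=4,fy=4,interpolation=cv2.INTER_CUBIC))
cv2.imwrite('pics/t39.png',cv2.convertScaleAbs(cv2.resize(T['img'][160:300,310:470],None,fx=4,fy=4,interpolation=cv2.INTER_CUBIC),alpha=1.5))
E
```

```text
t 37.6 p [ 0.4345 -0.1778  0.3045] q [ 0.0399  0.9992 -0.0022  0.003 ] F [ 1.6456 -0.1599  0.063 ] w 0.0497
j [ 0.8784  0.248  -0.737   1.8755  0.1922  1.0819  1.5578]
[[-0.9968  0.0797  0.0059]
 [ 0.0797  0.9968 -0.0047]
 [-0.0062 -0.0043 -1.    ]]
```

View pics/s39.png

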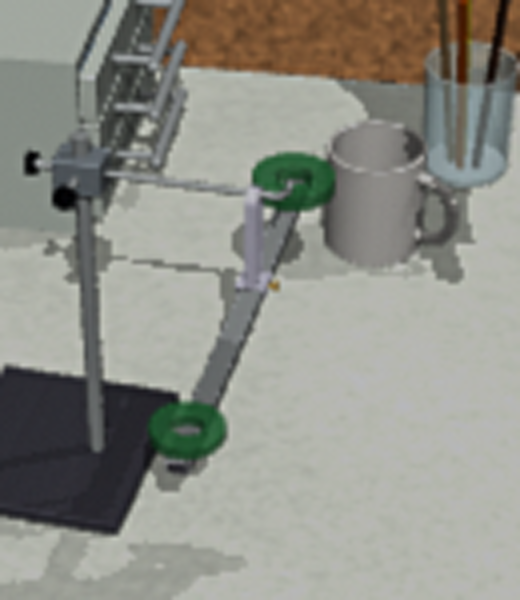

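View pics/t39.png

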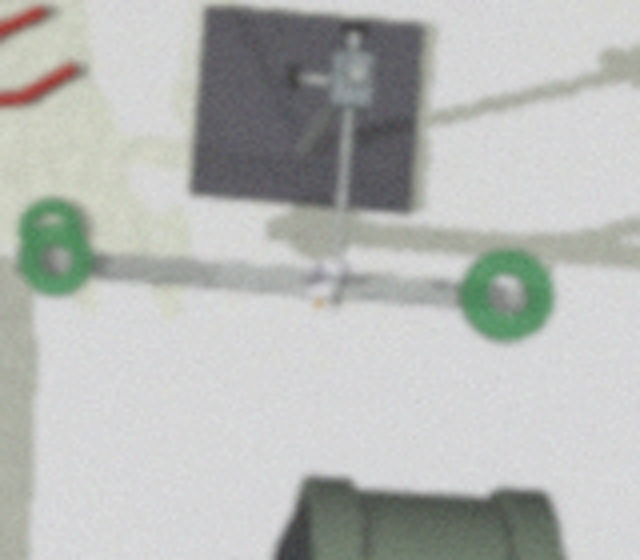

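It hangs on the hook. Let it settle, then measure the level from both ring centres.

carry_out:
  commands:
    - [[0,0,0,0,0,0,5],[0,0,0,0,0,0,5],[0,0,0,0,0,0,5],[0,0,0,0,0,0,5],[0,0,0,0,0,0,5],[0,0,0,0,0,0,5],[0,0,0,0,0,0,5],[0,0,0,0,0,0,5]]

```text
t: 38.5
ee_pos: [0.4416, -0.177, 0.3046]
tool_rot: [0.038, 0.999, -0.0, 0.005]
wrist_force: [-0.5, 0.1, -0.1]
grip_width: 0.0499
```

```bash
cat > lv.py <<'E'
from h import *
import sys
def hole(s,roi,side):
    # ring blob ellipse fit on outer contour
    return cen(s,roi)
def level(k):
    S=snap('side');T=snap('top');np.savez('/tmp/s%s.npz'%k,**S);np.savez('/tmp/t%s.npz'%k,**T)
    sS=cen(S,(300,215,332,240));bS=cen(S,(330,150,356,178))
    bT=cen(T,(422,218,452,250))
    # small ring in top: Hough circle
    g=cv2.cvtColor(T['img'],cv2.COLOR_BGR2HSV);m=cv2.inRange(g,(55,60,25),(95,255,255))
    big=cv2.resize(m[205:240,310:338],None,fx=8,fy=8,interpolation=cv2.INTER_CUBIC)
    big=cv2.GaussianBlur(big,(0,0),4)
    c=cv2.HoughCircles(big,cv2.HOUGH_GRADIENT,1,40,param1=100,param2=10,minRadius=58,maxRadius=80)
    print('hough',None if c is None else c[0][:4], 'S',sS,bS,'bT',bT)
    return S,T,sS,bS,bT,c
if __name__=='__main__':
    S,T,sS,bS,bT,c=level(sys.argv[1])
    B,e=tri(T,bT,S,bS);print('big',B,e)
    for q in c[0][:4]:
        p=(310+(q[0]+.5)/8-.5,205+(q[1]+.5)/8-.5);X,e=tri(T,p,S,sS);print('small',p,X,e,'dz small-big',X[2]-B[2],'deg',np.degrees(np.arcsin((X[2]-B[2]+.002)/.29)),'len',np.linalg.norm(X-B))
E
python3 lv.py 40; cat > z.py <<'E'
from h import *
E
python3 - <<'E'
from h import *
T=dict(np.load('/tmp/t40.npz'))
cv2.imwrite('pics/t40s.png',cv2.convertScaleAbs(cv2.resize(T['img'][205:240,310:338],None,fx=14,fy=14,interpolation=cv2.INTER_CUBIC),alpha=1.5))
E
```

```text
hough [[107.5 143.5  79.4]] S (315.9685363769531, 227.0669708251953) (343.4396057128906, 164.79721069335938) bT (436.3969421386719, 233.26429748535156)
big [ 0.6253 -0.3136  0.1817] 0.0006021861343928664
small (np.float32(323.0), np.float32(222.5)) [ 0.6526 -0.0226  0.1813] 0.0032741234060655196 dz small-big -0.0004338167091851308 deg 0.3094349266582374 len 0.29232873870818754
```

View pics/t40s.png

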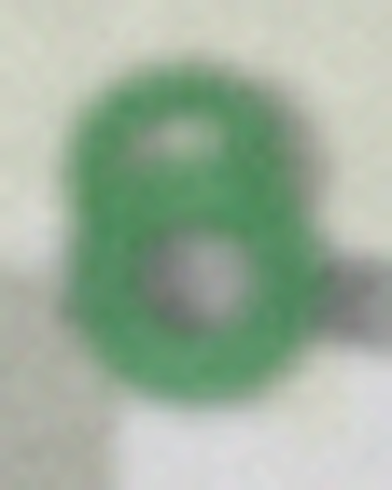

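```bash
cat > lv2.py <<'E'
from h import *
import sys
from scipy.optimize import least_squares
k=sys.argv[1]; pT=(float(sys.argv[2]),float(sys.argv[3]))
S=dict(np.load('/tmp/s%s.npz'%k));T=dict(np.load('/tmp/t%s.npz'%k))
sS=cen(S,(300,215,332,242));bS=cen(S,(330,148,358,180));bT=cen(T,(422,218,452,250))
print(sS,bS,bT)
B,e=tri(T,bT,S,bS);X,e2=tri(T,pT,S,sS);print('big',B,e,'small',X,e2,'tilt deg',np.degrees(np.arcsin((X[2]-B[2]+.002)/.29)),'len',np.linalg.norm(X-B))
# joint fit: rings centre .017(big .010+.007) / .015 above underside; rigid bar: mid(3), az, tilt
def res(p,usezero=False):
    m=p[:3];az,ti=p[3],p[4]
    u=np.array([np.cos(az)*np.cos(ti),np.sin(az)*np.cos(ti),-np.sin(ti)]); n=np.array([np.cos(az)*np.sin(ti),np.sin(az)*np.sin(ti),np.cos(ti)])
    b=m+.145*u+.017*n; s=m-.145*u+.015*n
    return np.r_[proj(S,b)-bS,proj(S,s)-sS,proj(T,b)-bT,proj(T,s)-pT]
r=least_squares(res,[.64,-.17,.165,np.radians(-95),0]);print('fit',r.x[:3],np.degrees(r.x[3:]),'(+ = big end down)','res px',r.fun)
J=r.jac;C=np.linalg.inv(J.T@J);print('tilt sd for 0.5px',np.degrees(np.sqrt(C[4,4])*.5))
E
python3 lv2.py 40 323.7 224.7
```

```text
(315.9685363769531, 227.0669708251953) (343.4396057128906, 164.79721069335938) (436.3969421386719, 233.26429748535156)
big [ 0.6253 -0.3136  0.1817] 0.0006021861343928664 small [ 0.65   -0.0241  0.1799] 0.002527444610112391 tilt deg 0.03383790713386991 len 0.2905677419389892
fit [ 0.6377 -0.1688  0.1649] [-94.8984  -0.0631] (+ = big end down) res px [-0.1193 -0.0424  0.4939  0.0688 -0.0981  0.1058  0.0434 -0.5195]
tilt sd for 0.5px 0.4456974375520281
```

The fitted tilt is about 0.0° ± 0.45°. I'll check stillness with a second look a second later, and check the whole scene.

carry_out:
  commands:
    - [[1,0,-1,0,0,0,5],[2,0,-1,0,0,0,5],[0,0,0,0,0,0,5],[0,0,0,0,0,0,5],[0,0,0,0,0,0,5],[0,0,0,0,0,0,5],[0,0,0,0,0,0,5],[0,0,0,0,0,0,5]]

```text
t: 39.4
ee_pos: [0.4096, -0.1742, 0.3265]
tool_rot: [0.038, 0.999, -0.0, 0.005]
wrist_force: [-0.3, -0.5, -0.6]
grip_width: 0.0501
```

```bash
python3 lv.py 41; python3 lv2.py 41 323.7 224.7; python3 - <<'E'
from h import *
st()
S=dict(np.load('/tmp/s41.npz'));S0=dict(np.load('/tmp/s40.npz'));S1=dict(np.load('/tmp/s39.npz'))
cv2.imwrite('pics/s41.png',S['img'])
a=cv2.imread('pics/side0.png')
for n,roi in(('ring_c',(288,265,315,290)),('ring_b',(290,315,325,345)),('dish',(345,425,430,480))):
    print(n,cen({'img':a},roi),cen(S,roi))
E
```

```text
hough [[106.5 117.5  70.9]
 [112.5 159.5  67. ]] S (315.8982238769531, 227.0723114013672) (343.3983154296875, 164.8049774169922) bT (436.3894958496094, 233.21766662597656)
big [ 0.6254 -0.3136  0.1817] 0.0006102172283947512
small (np.float32(322.875), np.float32(219.25)) [ 0.6569 -0.0226  0.1815] 0.011454417918073568 dz small-big -0.00019217155202377878 deg 0.35717796913047706 len 0.29268883259828676
small (np.float32(323.625), np.float32(224.5)) [ 0.6503 -0.0239  0.18  ] 0.0021637518962315137 dz small-big -0.0016857392158535212 deg 0.06208903490396025 len 0.290750075912402
(315.8982238769531, 227.0723114013672) (343.3983154296875, 164.8049774169922) (436.3894958496094, 233.21766662597656)
big [ 0.6254 -0.3136  0.1817] 0.0006102172283947512 small [ 0.65   -0.0241  0.1799] 0.0026943990030409318 tilt deg 0.03277462804631137 len 0.2905629302467359
fit [ 0.6378 -0.1688  0.1649] [-94.893   -0.0634] (+ = big end down) res px [-0.1208 -0.0424  0.5259  0.0732 -0.0972  0.1072  0.0394 -0.5537]
tilt sd for 0.5px 0.4457147009354001
t 39.5 p [ 0.4096 -0.1742  0.3266] q [ 0.0378  0.9993 -0.0001  0.0048] F [ 0.6068 -0.2143 -0.0342] w 0.0496
j [ 0.9298  0.1751 -0.7464  1.8953  0.131   1.1109  1.629 ]
[[-0.9971  0.0755  0.0097]
 [ 0.0755  0.9971 -0.0006]
 [-0.0097  0.0001 -1.    ]]
ring_c (301.2619934082031, 278.2695617675781) (301.22955322265625, 278.25299072265625)
ring_b (305.0820617675781, 329.5818176269531) (305.06561279296875, 329.60302734375)
dish (386.9503479003906, 457.9940185546875) (386.9401550292969, 457.9849548339844)
```

View pics/s41.png

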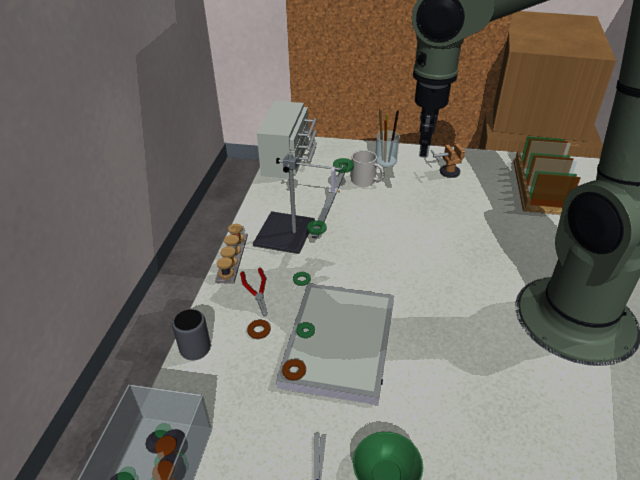

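The arm hangs level and still: the ring centres moved less than 0.1 px in about a second. The bystanders are unmoved and the gripper is well clear. Handing in.

```bash
python3 -c "
from h import *
print(ticket.finish_job())"
```

```text
the job is handed in; nothing more can be done
None
```

The mobile arm now hangs by its hanger on the stand's hook, level and still, with the gripper clear of it. I handed the job in at about 39.5 s of the 64 s limit.

**Finding the balance point:** I laid the bar across the light box's edge and pushed it out from the small-ring end. The first run could not be used, because the pushing finger's friction held the bar end down. The bar only tipped once I backed off, already past its balance point. I set it back and repeated with small pushes, letting go after each one. It then tipped by itself with the edge about 24 to 25 mm from the bar's middle, towards the big ring. Correcting for the parked 8 g hanger put the target at about +27.5 mm.

**Setting the hanger and hanging the arm:** I slid the hanger to that point while the bar lay still on the box, then pinched the bail and hung it on the hook.

**Last checks:**
- **Level:** the fitted tilt is -0.06°, with an uncertainty of about 0.45°. In the top view the small ring overlaps a loose ring on the table, so I took its centre by eye. An automatic circle fit first gave a poor centre there; a later one agreed with mine to about 0.2 px.
- **Stillness:** the ring centres moved less than 0.1 px over about a second.
- **Hanger position:** the two camera views put it at +25 to +29 mm, so they agree only to about 2 mm. The level reading supports the setting.
- **Bystanders:** the loose rings I measured (ring_b, ring_c) and the dish moved less than 0.1 px. The others look unmoved in the last picture.

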